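# Check capacitor cans on the test cradles

## Task

Lay each capacitor can that stands on the bench on its side in the cradle made for its size, stud over the brass block, and let go. When all of them lie in place, push the tester's toggle fully over to on, take the probe and touch its tip to the top of each can's stud for a full second, going from the largest can to the smallest; then lay the probe back in its rest and switch the tester off again, with all the cans still lying in their cradles. Leave the solder reel and the awl where they are.

Things in the scene. Friction and masses are not known exactly. Their poses are not given: they have to be found in the camera images.
- can_a_mid (a point): the largest capacitor can: black sleeved cylinder 50 mm across and 100 mm long, standing upright at the start, aluminium rim at the top and one brass terminal stud (12 mm across, 16 mm long) sticking out of the middle of the top. Point on its axis half-way along the 100 mm body; its z axis runs along the can towards the stud. May be absent.
- can_a_stud (a point): middle of the brass stud of the largest can, on the axis, 58 mm from the can's mid point (so 6 mm inside the stud's surface)
- cradle_a_seat (a point): seat of the largest can in its fixed grey cradle (142 x 74 mm base, 8 mm thick): where the middle of the lying can belongs, 48 mm above the table; x (level) points to the brass block, where the stud must point; z up. Two V saddles, 10 mm thick, 41 mm either side of it, open between, and 29 mm half-width; grey stop 6 mm behind the foot, brass block 5 mm ahead of the top, both 8 mm below the axis.
- can_b_mid (a point): the middle-sized capacitor can: black sleeved cylinder 42 mm across and 92 mm long, standing upright at the start, aluminium rim at the top and one brass terminal stud (12 mm across, 16 mm long) sticking out of the middle of the top. Point on its axis half-way along the 92 mm body; its z axis runs along the can towards the stud. May be absent.
- can_b_stud (a point): middle of the brass stud of the middle-sized can, on the axis, 54 mm from the can's mid point (so 6 mm inside the stud's surface)
- cradle_b_seat (a point): seat of the middle-sized can in its fixed grey cradle (134 x 66 mm base, 8 mm thick): where the middle of the lying can belongs, 48 mm above the table; x (level) points to the brass block, where the stud must point; z up. Two V saddles, 10 mm thick, 37 mm either side of it, open between, and 24 mm half-width; grey stop 6 mm behind the foot, brass block 5 mm ahead of the top, both 8 mm below the axis.
- can_c_mid (a point): the smallest capacitor can: black sleeved cylinder 34 mm across and 84 mm long, standing upright at the start, aluminium rim at the top and one brass terminal stud (12 mm across, 16 mm long) sticking out of the middle of the top. Point on its axis half-way along the 84 mm body; its z axis runs along the can towards the stud. May be absent.
- can_c_stud (a point): middle of the brass stud of the smallest can, on the axis, 50 mm from the can's mid point (so 6 mm inside the stud's surface)
- cradle_c_seat (a point): seat of the smallest can in its fixed grey cradle (126 x 58 mm base, 8 mm thick): where the middle of the lying can belongs, 48 mm above the table; x (level) points to the brass block, where the stud must point; z up. Two V saddles, 10 mm thick, 33 mm either side of it, open between, and 20 mm half-width; grey stop 6 mm behind the foot, brass block 5 mm ahead of the top, both 8 mm below the axis.
- probe_mid (a point): the test probe: square grey handle 90 mm long (its x), 16 mm wide (y), 18 mm high (z), with a thin bent steel nose at its +x end. It lies level in its rest at the start. Point at the middle of the handle.
- probe_tip (a point): tip of the probe's nose (6 mm round wire with a round end): 70 mm ahead (x) of the handle's middle and 54 mm below it (z) in the probe's own axes
- rest_mid (a point): fixed probe rest: two aluminium forks, 10 mm thick and 60 mm apart along x, open at the top, on a dark base; slots 21 mm wide at the bottom, flaring upward. Point where the middle of the resting handle belongs, 69 mm above the table (slot floors 9 mm lower, fork tops 5 mm higher); x along the handle towards the nose, z up.
- tester: fixed grey tester box 90 x 160 x 40 mm with a black toggle lever in the middle of its top; origin under its middle, on the table; its x axis is the direction in which the toggle is pushed to switch on
- switch (a joint): toggle of the tester: 0 = off, leaning to the tester's -x by about 0.5 rad; 1.0 = on, leaning as far to +x. It turns easily, stays where it is left and stops at both ends
- switch_tip (a point): top end of the toggle lever, about 80 mm above its pivot
- solder: bystander: small reel of bare metal solder, 60 mm across, 50 mm high
- awl: bystander: wooden-handled awl lying on the table, 115 mm long, origin at the butt of the handle
Things that resemble listed ones, but are neither listed nor needed, are in the scene too. Leave any green look-alike of the part that bears rest_mid alone.

How it is judged (in metres and radians):
On the way, in this order (a step that is already met when the one before it is completed fails the run):
1. every can present lies in its own cradle, released (distance between can_a_mid and cradle_a_seat below 0.011 m and angle between the z axis of can_a_mid and the x axis of cradle_a_seat, either way round below 0.12 rad and x of can_a_stud in the frame of cradle_a_seat above 0.03 m and linear speed of each of can_a, can_b, can_c below 0.03 m/s and contact force between each of can_a, can_b, can_c and the fingers below 0.1 N and distance between can_b_mid and cradle_b_seat below 0.011 m and angle between the z axis of can_b_mid and the x axis of cradle_b_seat, either way round below 0.12 rad and x of can_b_stud in the frame of cradle_b_seat above 0.03 m and distance between can_c_mid and cradle_c_seat below 0.011 m and angle between the z axis of can_c_mid and the x axis of cradle_c_seat, either way round below 0.12 rad and x of can_c_stud in the frame of cradle_c_seat above 0.03 m), for 0.2 s.
2. the tester is switched on (value of joint switch above 0.8 rad), for 0.2 s.
3. the held probe's tip touches the stud of the largest can (distance between probe_tip and can_a_stud below 0.012 m and contact force between probe and can_a above 0.3 N), for 0.6 s.
4. the held probe's tip touches the stud of the middle-sized can (distance between probe_tip and can_b_stud below 0.012 m and contact force between probe and can_b above 0.3 N), for 0.6 s.
5. the held probe's tip touches the stud of the smallest can (distance between probe_tip and can_c_stud below 0.012 m and contact force between probe and can_c above 0.3 N), for 0.6 s.
6. the probe lies in its rest again, released (distance between probe_mid and rest_mid below 0.015 m and angle between probe_mid's own z axis and vertical below 0.12 rad and linear speed of probe below 0.03 m/s and contact force between probe and the fingers below 0.1 N), for 0.2 s.
At the end, for the whole second after the job is handed in: Every can present lies in its own cradle (middle within 11 mm of the seat, axis within 0.12 rad, stud towards the brass block), at rest and released; the probe lies level in its rest (within 15 mm); the toggle is back at off (below 0.2) (all of step 1 and all of step 6 and value of joint switch below 0.2 rad); the robot touches nothing.
It fails at once if the solder reel or the awl is pushed more than 4 cm away (distance of any of solder, awl from where it was at the start of the episode above 0.04 m).
Of can_a, can_b, can_c only 2 to 3 are there at a start; the rules pass over those that are not, and their reading is None.
At some moment in a run one of can_a, can_b, can_c may be knocked a few centimetres aside while the robot is not near it.
It also fails if it takes over 208 s, if anything falls off the work surface, if the arm or the gripper's body presses on something with over 40 N, if the wrist force passes 120 N, or if a joint passes its speed limit or range.

## Robot

A 6-joint arm with a two-finger parallel gripper is mounted at the origin on the work surface. World frame = base frame: x ahead of the robot, y to its left, z up, the work surface at z = 0. Lengths are in mm, angles in degrees, forces in N, time in s.
With the tool pointing down it reaches from about 325 to 925 mm from the base axis. Payload 3.1 kg.
Tool frame: the origin (TCP) lies on the centre line of the jaws, within the pads' length; the fingertips stand 8 mm ahead of it and the grasp point (between the pads) lies 11 mm behind it; z points along the fingers, y is the line along which they close (so a half turn about z gives the same grasp; the last joint's range is limited). The gripper opens to 85 mm and grips with 20 to 120 N. Pads are 22 mm wide; open, the fingers measure 114 mm over their backs; the gripper's body (76 mm by 85 mm) begins 54 mm behind the grasp point. The pads swing forward as they close: fully open they stand 13 mm farther back than shut.
Start: joints at [59.805, 12.427, 92.441, -0, 75.132, -6.429], TCP at [251.863, 572.018, 239.3] pointing down, gripper open.
Joint ranges: [-157.48, 157.48], [-44.54, 120.13], [17.64, 146.25], [-64.5, 244.5], [7.68, 150.69], [-147.95, 147.95]. Speed limits (degrees/s): [159.86, 159.86, 180, 180, 180, 180].

## Interface

Orientations are given as a 3x3 rotation matrix whose columns are the frame's x, y, z axes.
In Python, from workcell import * gives the robot as it stands. The module is installed in compiled form; this text tells all that it offers.
- The arm moves only by the tool jog_arm, never from a script. Its argument "motion" is a list of rows, each a list of 3 entries, a list of its own where there are three numbers: the shift along the tool's x, y, z in mm, then the turn, a rotation vector about the tool's x, y, z in rad, then the gripper command: -1 is shut, 1 is fully open, values between are in proportion. A call has 1 to 12 rows; each row is the pose to reach, as a shift and turn from the pose commanded when the call began, along the tool's axes at that moment; what a row does not reach only later rows make up. A row lasts 1/10 s, in which the tool goes at most 50 mm and 8.59 degrees, less where a joint would pass 70% of its speed; a pose out of reach is approached as far as the arm can. A call with a gripper value outside its range is refused whole. The fingers move at their own pace and stop on an object; "squeeze" is the grip in N (left out, the last holds). Time passes only in rows, so rows that repeat a pose let the fingers close. It gives the time, the measured TCP pose, the force, the opening and the grip force at its end, in the units of the state.
- get_state(): the state, without advancing time (a new reading comes with each control period).
- snapshot(name): name is "scene" or "top" or "wrist"; returns the picture (480x640x3 uint8, red, green, blue); there is no depth.
- camera_info(name): a dict with "vfov" (degrees; the focal length in pixels is half the picture's height over the tangent of half this angle, whatever the lens; pixels are square), "cx", "cy" (the principal point, pixels), "R" (3x3) and "t" (3): a world point X has camera coordinates R X + t. Camera axes: x right, y down, z forward; pixel columns grow to the right and rows downward; lengths in mm; the calibration is good to about 2 mm. The wrist camera is an equidistant fisheye: a pixel r from the principal point sees the ray r / f radians off the axis. A picture is of the moment at which its call begins: read the wrist's pose just before it. camera_info takes no time and is no camera call; for the wrist camera it gives the pose at the moment of the call.
- sign_off(): hands the job in; it is judged then, once.
The state is a dict: "time_s": time; "qpos": joint angles; "joint_velocities": joint speeds; "joint_torque": joint torques, N m; "position": TCP position; "orientation": TCP orientation; "ft_force": force on the tool from outside, world axes, zero at the start; "torque": the same for the moment, N m; "opening": finger opening in mm; "grasp_force": force on a finger pad.
Only numpy, scipy, OpenCV 4.12 (cv2) and the standard library are available. Lean on these libraries where they do the work, as an engineer would, in place of code of your own. Each camera call takes 0.05 s, during which the arm holds its last target. There are 200 camera calls.

## Working session

There is one attempt and no reset: what is moved stays moved. The work goes in short steps, Python scripts to look and compute and a tool call to move; the robot and the scene stay as the last step left them, time stands still between calls to the robot, and variables do not carry over. Pictures are saved under pics/ and viewed, at most 14 in all, crops included, and the job is handed in when it is done.

Besides the shell and the picture viewer there is one more tool, called after "Request:" by a JSON object that holds its "fn" and its "kwargs". jog_arm: Moves the arm, as the interface text tells. Its arguments: {"type":"object","properties":{"motion":{"type":"array"},"squeeze":{"type":"number"}},"required":["motion"]}

```bash
mkdir -p pics
cat > h.py <<'E'
from workcell import *
import numpy as np, cv2
def shot(n,f):
    im=snapshot(n); cv2.imwrite('pics/'+f,im[:,:,::-1]); return im
E
python3 - <<'E'
from h import *
np.set_printoptions(precision=3,suppress=True)
s=get_state();print(s['time_s'],s['position'],s['orientation'],s['opening'])
for n in('scene','top','wrist'):
    print(n,camera_info(n)); shot(n,n+'0.png')
E
```

```text
0.0 [251.429 571.313 237.925] [[-0.915  0.403 -0.001]
 [ 0.403  0.915 -0.002]
 [ 0.    -0.002 -1.   ]] 85.4022404263174
scene {'vfov': 53.2358650109678, 'cx': 331.4698331768349, 'cy': 238.7006417784062, 'R': array([[ 0.433,  0.901,  0.015],
       [ 0.489, -0.221, -0.844],
       [-0.757,  0.372, -0.537]]), 't': array([-133.881, -125.453, 1391.884])}
top {'vfov': 47.900414685849206, 'cx': 336.4216435955932, 'cy': 239.66212376358357, 'R': array([[ 0.079, -0.997, -0.003],
       [-0.977, -0.077, -0.201],
       [ 0.2  ,  0.018, -0.98 ]]), 't': array([ -40.863,  430.148, 1190.975])}
wrist {'vfov': 65.70646984690485, 'cx': 316.6062251753748, 'cy': 240.0775657739579, 'R': array([[ 0.403,  0.915, -0.003],
       [ 0.869, -0.382,  0.315],
       [ 0.287, -0.129, -0.949]]), 't': array([-624.09 ,  -40.697,  381.191])}
```

View pics/top0.png

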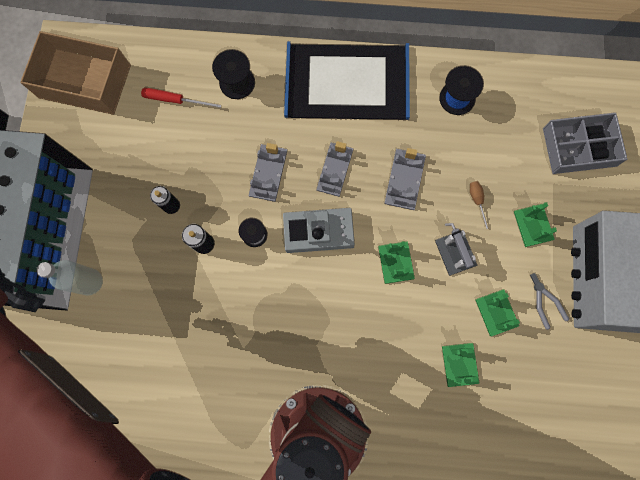

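View pics/scene0.png

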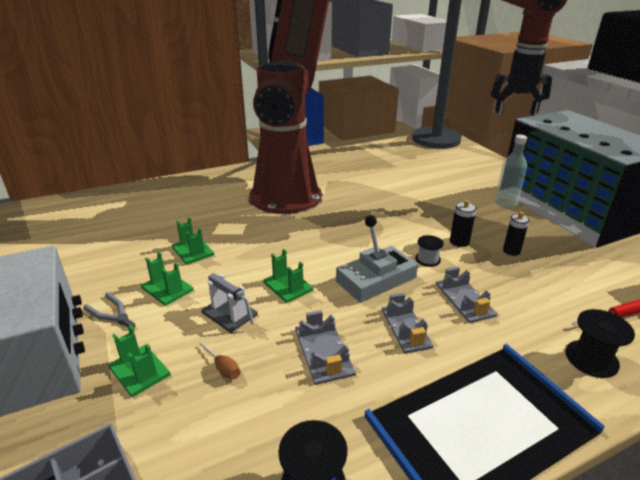

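The top view shows two standing cans (studs near (158,190) and (194,233)), three cradles at (268,173), (336,170) and (404,180), the tester toggle near (318,232) and the probe rest near (456,250). The scene view agrees, with the same two cans at (465,222) and (517,232).

Run:
```python
import cv2
a=cv2.imread('pics/top0.png');b=cv2.imread('pics/scene0.png')
cv2.imwrite('pics/tc.png',cv2.resize(a[135:285,145:485],(800,353),interpolation=cv2.INTER_CUBIC))
cv2.imwrite('pics/sc.png',cv2.resize(b[190:390,190:540],(800,457),interpolation=cv2.INTER_CUBIC))
```

```text
(no output)
```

View pics/tc.png

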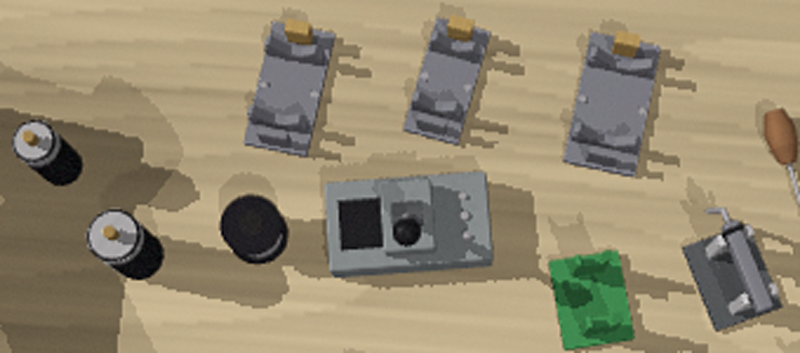

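View pics/sc.png

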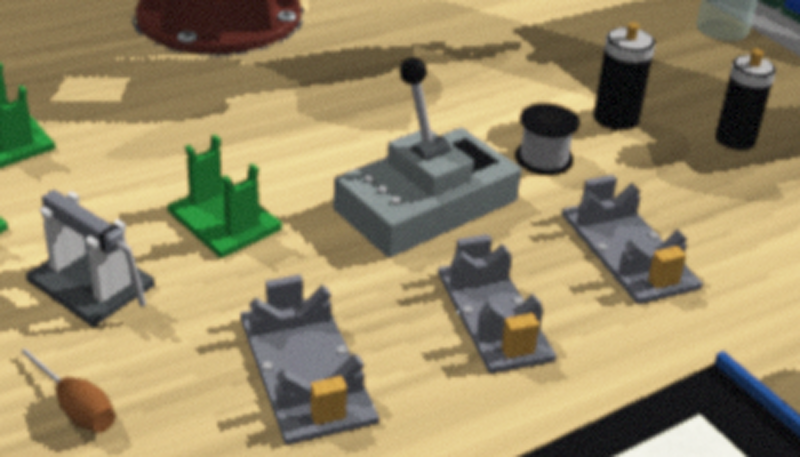

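The crops show the cradles' base corners clearly, with the brass blocks toward the far side, plus the stud tops at crop (30,134) and (108,231), the toggle ball at (407,231) and the probe handle from (731,226) to (772,303).

```bash
cat >> h.py <<'E'
np.set_printoptions(precision=2,suppress=True)
def ray(n,u,v,ci=None):
    c=ci or camera_info(n); f=240/np.tan(np.radians(c['vfov']/2))
    x,y=(u-c['cx'])/f,(v-c['cy'])/f
    if n=='wrist':
        r=np.hypot(x,y); k=np.sin(r)/r if r>1e-9 else 1; d=np.array([x*k,y*k,np.cos(r)])
    else: d=np.array([x,y,1.])
    R,t=np.array(c['R']),np.array(c['t']); d=R.T@d
    return -R.T@t, d/np.linalg.norm(d)
def onz(n,u,v,z,ci=None):
    o,d=ray(n,u,v,ci); return o+d*(z-o[2])/d[2]
def tri(*rs):
    A=sum(np.eye(3)-np.outer(d,d) for o,d in rs); b=sum((np.eye(3)-np.outer(d,d))@o for o,d in rs)
    p=np.linalg.solve(A,b); return p,[float(np.linalg.norm(np.cross(p-o,d))) for o,d in rs]
def proj(n,X,ci=None):
    c=ci or camera_info(n); f=240/np.tan(np.radians(c['vfov']/2))
    p=np.array(c['R'])@np.asarray(X,float)+np.array(c['t'])
    if n=='wrist':
        q=np.hypot(p[0],p[1]); th=np.arctan2(q,p[2]); return np.array([c['cx'],c['cy']])+f*th*p[:2]/max(q,1e-9)
    return np.array([c['cx'],c['cy']])+f*p[:2]/p[2]
E
python3 - <<'E'
from h import *
T=lambda u,v:(145+(u+.5)/2.353-.5,135+(v+.5)/2.353-.5)
S=lambda u,v:(190+(u+.5)/2.286-.5,190+(v+.5)/2.286-.5)
for n,cs in dict(L=[(276,20),(336,33),(308,156),(245,145)],M=[(440,18),(491,30),(460,145),(404,132)],R=[(590,32),(661,45),(634,176),(563,163)]).items():
    P=np.array([onz('top',*T(*c),8) for c in cs]); m=P.mean(0); x=(P[0]+P[1]-P[2]-P[3])/2
    print(n,m,'len',np.linalg.norm(x),'wid',np.linalg.norm(P[0]-P[1]),np.linalg.norm(P[2]-P[3]),'yaw',np.degrees(np.arctan2(x[1],x[0])))
for n,a,b in [('studsmall',(30,134),(757,52)),('studbig',(108,230),(632,27)),('ball',(407,231),(413,71)),('blockL',(298,24),(666,255)),('blockM',(461,22),(521,321)),('blockR',(627,37),(328,386)),('probe nose end',(732,225),(110,235)),('probe tail',(770,300),(52,203)),('solder',(254,230),(549,119))]:
    print(n,tri(ray('top',*T(*a)),ray('scene',*S(*b))))
for n,q in dict(c0=(14,142),c1=(60,145),d0=(88,235),d1=(138,232)).items(): print(n,onz('top',*T(*q),90))
E
```

```text
L [592.51 170.58   8.  ] len 135.97682650320033 wid 64.17279855620407 65.38035651690366 yaw -6.865404200563612
M [612.87  10.05   8.  ] len 128.01517309922167 wid 54.478057617884815 58.66325871106266 yaw -11.022441717165519
R [ 601.81 -158.34    8.  ] len 143.42088553427806 wid 74.37635454337644 72.79973479849708 yaw -7.999886122182351
studsmall (array([495.55, 394.15, 107.48]), [0.11932145969217606, 0.11932145969237612])
studbig (array([408.29, 306.5 , 112.78]), [1.0624224419301551, 1.062422441930204])
ball (array([425.25,  32.75, 134.19]), [0.47021581027964454, 0.4702158102797972])
blockL (array([648.91, 164.41,  39.42]), [1.7774301536011214, 1.7774301536010522])
blockM (array([664.85,   1.86,  40.16]), [0.09692397835785099, 0.09692397835780528])
blockR (array([ 662.14, -166.44,   39.46]), [0.17507121230117517, 0.17507121230112804])
probe nose end (array([ 467.91, -271.54,   74.39]), [0.14863677582107002, 0.14863677582109897])
probe tail (array([ 400.05, -306.69,   71.59]), [3.4489654189843173, 3.448965418984286])
solder (array([434.96, 188.32,  45.39]), [2.9964903417017847, 2.9964903417018496])
c0 [491.33 414.75  90.  ]
c1 [491.84 370.7   90.  ]
d0 [407.15 332.21  90.  ]
d1 [413.69 285.88  90.  ]
```

```bash
cat >> h.py <<'E'
from scipy.spatial.transform import Rotation as Ro
def ori(az,e):
    "tool z: azimuth az, tilted; depression e deg below level (90=down); x towards up/outward"
    a,e=np.radians([az,e]); z=np.array([np.cos(e)*np.cos(a),np.cos(e)*np.sin(a),-np.sin(e)])
    x=np.array([np.sin(e)*np.cos(a),np.sin(e)*np.sin(a),np.cos(e)]); return np.c_[x,np.cross(z,x),z]
def rel(*targets,grasp=True):
    s=get_state(); p=np.array(s['position']); R=np.array(s['orientation'])
    print('t',s['time_s'],'pos',p,'q',np.array(s['qpos']),'open',round(s['opening'],1),'F',np.array(s['ft_force']),'g',round(s['grasp_force'],1))
    for G,az,e in targets:
        Rt=ori(az,e); T=np.asarray(G,float)+(11*Rt[:,2] if grasp else 0)
        sh=R.T@(T-p); rv=Ro.from_matrix(R.T@Rt).as_rotvec()
        print('shift',np.round(sh,1).tolist(),'turn',np.round(rv,3).tolist())
        p,R=T,Rt
E
python3 - <<'E'
from h import *
rel(((408,306,250),37,80),((408,306,190),37,30))
print([onz('scene',515,200,0),onz('top',90,285,0)])
E
```

```text
t 0.15 pos [251.55 571.48 238.25] q [59.81 12.47 92.51 -0.   75.13 -6.43] open 85.2 F [0.68 1.13 0.16] g 0.0
shift [-251.1, -178.2, -0.6] turn [-0.183, 0.108, 2.075]
shift [-2.0, 0.0, 55.2] turn [0.0, 0.873, -0.0]
[array([296.25, 597.24,   0.  ]), array([288.18, 557.91,  -0.  ])]
```

Request:
{"fn": "jog_arm", "kwargs": {"motion": [[[-60,-43,0],[0,0,0],1],[[-251,-178,-1],[-0.183,0.108,2.075],1],[[-251,-178,-1],[-0.183,0.108,2.075],1],[[-251,-178,-1],[-0.183,0.108,2.075],1],[[-251,-178,-1],[-0.183,0.108,2.075],1],[[-251,-178,-1],[-0.183,0.108,2.075],1],[[-251,-178,-1],[-0.183,0.108,2.075],1],[[-251,-178,-1],[-0.183,0.108,2.075],1],[[-251,-178,-1],[-0.183,0.108,2.075],1],[[-251,-178,-1],[-0.183,0.108,2.075],1],[[-251,-178,-1],[-0.183,0.108,2.075],1],[[-251,-178,-1],[-0.183,0.108,2.075],1]]}}

```text
time_s: 1.35
position: [409.6, 307.6, 239.9]
orientation: [[0.468, 0.878, 0.097], [0.871, -0.477, 0.113], [0.146, 0.031, -0.989]]
ft_force: [0.0, 0.2, 0.2]
opening: 85.6
grasp_force: 0.0
```

Run:
```python
from h import *
rel(((408,306,250),37,80),((408,306,190),37,30))
```

```text
t 1.35 pos [409.6  307.63 239.89] q [ 27.14  -6.99 112.95   3.57  66.15  54.31] open 85.6 F [0.05 0.17 0.22] g 0.0
shift [-0.6, 0.1, 0.7] turn [-0.038, 0.021, 0.427]
shift [-2.0, 0.0, 55.2] turn [0.0, 0.873, -0.0]
```

Request:
{"fn": "jog_arm", "kwargs": {"motion": [[[0,0,0],[-0.038,0.021,0.427],1],[[0,0,0],[-0.038,0.021,0.427],1],[[0,0,0],[-0.038,0.021,0.427],1],[[0,0,0],[-0.038,0.021,0.427],1],[[0,0,0],[-0.038,0.021,0.427],1]]}}

```text
time_s: 1.85
position: [409.6, 307.9, 240.1]
orientation: [[0.781, 0.609, 0.138], [0.6, -0.793, 0.105], [0.173, 0.001, -0.985]]
ft_force: [0.1, 0.5, 0.6]
opening: 85.4
grasp_force: 0.0
```

Request:
{"fn": "jog_arm", "kwargs": {"motion": [[[-2,0,55],[0,0.873,0],1],[[-2,0,55],[0,0.873,0],1],[[-2,0,55],[0,0.873,0],1],[[-2,0,55],[0,0.873,0],1],[[-2,0,55],[0,0.873,0],1],[[-2,0,55],[0,0.873,0],1],[[-2,0,55],[0,0.873,0],1],[[-2,0,55],[0,0.873,0],1]]}}

```text
time_s: 2.65
position: [410.3, 327.5, 187.3]
orientation: [[0.465, 0.645, 0.606], [0.362, -0.764, 0.535], [0.808, -0.03, -0.588]]
ft_force: [0.1, -0.1, -0.4]
opening: 85.4
grasp_force: 0.0
```

Run:
```python
from h import *
rel(((408,306,190),37,30))
print(np.array(get_state()['orientation']))
```

```text
t 2.65 pos [410.32 327.51 187.28] q [ 22.04 -19.62 143.35  76.21  16.04   4.73] open 85.4 F [ 0.09 -0.13 -0.41] g 0.0
shift [-5.5, 15.5, -3.6] turn [-0.063, 0.107, 0.006]
[[ 0.47  0.65  0.61]
 [ 0.36 -0.76  0.53]
 [ 0.81 -0.03 -0.59]]
```

```bash
cat > fk.py <<'E'
import numpy as np
from scipy.spatial.transform import Rotation as Ro
from scipy.optimize import least_squares
def fk(q,k):
    q=np.radians(q); a1,dy,d1,x2,L2,a3,L3,L=k
    E=lambda ax,a:Ro.from_euler(ax,a).as_matrix()
    R=E('z',q[0]); p=R@[a1,dy,d1]
    R=R@E('y',q[1]); p=p+R@[x2,0,L2]
    R=R@E('y',q[2]); p=p+R@[a3,0,L3]
    R=R@E('z',q[3])@E('y',q[4]); p=p+R@[0,0,L]
    return p,R@E('z',q[5])
E
python3 - <<'E'
from h import *; from fk import *
s=get_state()
D=[([59.805,12.427,92.441,0,75.132,-6.429],[251.863,572.018,239.3]),([27.14,-6.99,112.95,3.57,66.15,54.31],[409.6,307.63,239.89]),(s['qpos'],s['position'])]
f=lambda k:np.concatenate([fk(q,k)[0]-p for q,p in D]+[.01*(np.array(k)-[0,70,400,0,400,0,400,200])])
r=least_squares(f,[0,70,400,0,400,0,400,200.]);print(r.x,r.fun[:9])
R=fk(s['qpos'],r.x)[1];print(R.T@np.array(s['orientation']))
E
```

```text
[  2.37  70.08 293.48  -0.53 454.11  61.29 555.8  295.87] [-0.08  0.01  0.03  0.02  0.03 -0.07  0.04 -0.08  0.04]
[[ 0. -1.  0.]
 [ 1.  0.  0.]
 [-0.  0.  1.]]
```

```bash
cat >> fk.py <<'E'
K=[2.37,70.08,293.48,-0.53,454.11,61.29,555.8,295.87]
LO=np.array([-157.48,-44.54,17.64,-64.5,7.68,-147.95]);HI=np.array([157.48,120.13,146.25,244.5,150.69,147.95])
C=np.array([[0,-1,0],[1,0,0],[0,0,1.]])
def ik(p,R,q0):
    def f(q):
        a,B=fk(q,K); return np.r_[(a-p)/5,(B@C-R).ravel()*20]
    r=least_squares(f,np.clip(q0,LO+.5,HI-.5),bounds=(LO+.3,HI-.3),x_scale=50,max_nfev=60)
    return r.x,np.abs(r.fun).max()
SEEDS=[[a,b,c,d,e,g] for a,b,c in [(20,0,110),(45,20,100)] for d,e in [(0,60),(90,50),(180,40),(-50,50)] for g in (-90,0,90)]
def sols(G,R):
    p=np.asarray(G,float)+11*R[:,2]; out=[]
    for s in SEEDS:
        q,e=ik(p,R,s)
        if e<.1 and not any(np.abs(q-o).max()<2 for o in out): out.append(q)
    return out
E
cat > srch.py <<'E'
from h import *; from fk import *
from multiprocessing import Pool
def job(a):
    az,e=a
    return az,e,sols((408,306,58),ori(az,e)),sols((408,306,200),ori(az,e))
if __name__=='__main__':
    with Pool() as P:
        for az,e,s,u in P.imap(job,[(a,e) for e in (20,30,40) for a in range(-80,171,25)]):
            if s and u: print(az,e,[np.round(q).astype(int).tolist() for q in s],'|',[np.round(q).astype(int).tolist() for q in u])
E
nproc; time timeout 500 python3 srch.py
```

```text
4
-80 20 [[52, 47, 90, -46, 100, -121]] | [[52, 34, 92, -48, 108, -130]]
-55 20 [[57, 41, 103, -61, 86, -124]] | [[57, 25, 105, -61, 93, -135]]
70 20 [[-3, 26, 136, 100, 66, -71]] | [[-3, -3, 140, 88, 64, -44]]
95 20 [[-4, 31, 123, 73, 76, -63]] | [[-4, 11, 125, 70, 82, -46]]
120 20 [[0, 38, 108, 55, 89, -61]] | [[0, 22, 110, 55, 97, -49]]
145 20 [[7, 45, 94, 40, 101, -63]] | [[7, 31, 96, 42, 110, -55]]
170 20 [[16, 51, 82, 26, 113, -70]] | [[16, 38, 85, 28, 122, -65]]
-80 30 [[50, 41, 93, -41, 93, -123]] | [[50, 29, 94, -42, 102, -131]]
-55 30 [[55, 35, 105, -56, 79, -128]] | [[55, 20, 106, -54, 87, -139]]
70 30 [[1, 17, 137, 94, 54, -60]] | [[1, -9, 138, 77, 56, -30]]
95 30 [[-1, 25, 124, 68, 68, -56]] | [[-1, 5, 125, 63, 76, -38]]
120 30 [[2, 32, 110, 51, 81, -57]] | [[2, 16, 111, 50, 91, -45]]
145 30 [[9, 39, 97, 37, 94, -61]] | [[9, 26, 98, 38, 104, -54]]
170 30 [[16, 45, 87, 23, 104, -70]] | [[16, 33, 87, 25, 115, -65]]
-80 40 [[48, 36, 97, -37, 85, -125]] | [[48, 23, 96, -37, 96, -133]]
-55 40 [[53, 29, 108, -50, 72, -133]] | [[53, 15, 107, -48, 81, -145]]
20 40 [[36, 7, 141, 216, 20, -114]] | [[35, -19, 140, -49, 15, 148]]
45 40 [[17, 6, 143, 123, 25, -55]] | [[17, -21, 141, 59, 25, 14]]
70 40 [[5, 11, 136, 83, 44, -45]] | [[5, -12, 135, 63, 51, -14]]
95 40 [[2, 19, 125, 62, 60, -47]] | [[2, 1, 124, 54, 70, -29]]
120 40 [[5, 27, 112, 46, 74, -52]] | [[5, 12, 111, 44, 85, -40]]
145 40 [[11, 34, 100, 33, 86, -59]] | [[11, 21, 100, 34, 98, -52]]
170 40 [[17, 39, 91, 21, 96, -69]] | [[17, 27, 90, 22, 108, -65]]
real	0m12.143s
user	0m45.412s
sys	0m0.231s
```

```bash
cat >> fk.py <<'E'
def plan(s,qg,n=3):
    "waypoints interpolated in the joints, as shift/turn from the pose now"
    q=np.array(s['qpos']);p=np.array(s['position']);R=np.array(s['orientation'])
    for i in range(1,n+1):
        a,B=fk(q+(np.array(qg)-q)*i/n,K);B=B@C;rv=Ro.from_matrix(R.T@B).as_rotvec()
        if i==1 or True: print('  [',np.round(R.T@(a-p)).astype(int).tolist(),',',np.round(rv,3).tolist(),'] z',int(a[2]),'ang',round(np.degrees(np.linalg.norm(rv))))
def show(l,v):
    for q in v: print(l,np.round(q).astype(int).tolist())
E
python3 - <<'E'
from h import *; from fk import *
s=get_state()
u=sols((408,306,200),ori(120,30)); show('up',u); plan(s,u[0])
for n,c in dict(a=(602,-158),b=(592,171)).items():
  for e in (110,120):
    show(n+'pl%d'%e,sols((*c,48),ori(-8,e))); show(n+'above',sols((*c,150),ori(-8,e)))
for az in (-70,-30,0,30,60,90,120): show('b %d'%az,sols((495,394,56),ori(az,30)));show('  up',sols((495,394,180),ori(az,30)))
E
```

```text
up [2, 16, 111, 50, 91, -45]
  [ [19, -31, 31] , [0.358, -0.064, -0.341] ] z 185 ang 29
  [ [14, -31, 25] , [0.749, -0.05, -0.612] ] z 184 ang 55
  [ [-2, 5, -16] , [1.154, 0.068, -0.78] ] z 194 ang 80
apl110 [-19, 37, 85, -4, 78, 80]
aabove [-19, 30, 83, -4, 87, 79]
apl120 [-19, 43, 77, -5, 89, 81]
aabove [-19, 36, 76, -5, 98, 80]
bpl110 [7, 35, 87, 5, 77, 103]
babove [7, 28, 85, 5, 86, 104]
bpl120 [6, 41, 80, 7, 88, 102]
babove [6, 34, 79, 7, 96, 103]
b -70 [51, 49, 79, -48, 93, -132]
  up [51, 39, 80, -48, 99, -139]
b 30 [34, 22, 129, 186, 31, -93]
  up [34, 2, 131, 193, 13, -101]
b 60 [16, 23, 127, 116, 42, -59]
  up [16, 5, 128, 96, 37, -33]
b 90 [9, 31, 113, 78, 61, -48]
  up [9, 16, 114, 71, 65, -34]
b 120 [10, 40, 95, 55, 81, -48]
  up [10, 29, 96, 55, 87, -40]
```

Request:
{"fn": "jog_arm", "kwargs": {"motion": [[[19,-31,31],[0.358,-0.064,-0.341],1],[[19,-31,31],[0.358,-0.064,-0.341],1],[[19,-31,31],[0.358,-0.064,-0.341],1],[[14,-31,25],[0.749,-0.05,-0.612],1],[[14,-31,25],[0.749,-0.05,-0.612],1],[[14,-31,25],[0.749,-0.05,-0.612],1],[[-2,5,-16],[1.154,0.068,-0.78],1],[[-2,5,-16],[1.154,0.068,-0.78],1],[[-2,5,-16],[1.154,0.068,-0.78],1],[[-2,5,-16],[1.154,0.068,-0.78],1],[[-2,5,-16],[1.154,0.068,-0.78],1],[[-2,5,-16],[1.154,0.068,-0.78],1]]}}

```text
time_s: 3.85
position: [402.9, 314.7, 194.5]
orientation: [[-0.247, 0.867, -0.433], [0.433, 0.498, 0.751], [0.867, -0.002, -0.498]]
ft_force: [-0.1, -1.1, -0.1]
opening: 85.5
grasp_force: 0.0
```

Run:
```python
from h import *
rel(((408,306,200),120,30))
c=camera_info('wrist'); shot('wrist','w1.png'); shot('top','t1.png')
np.save('c1.npy',np.r_[c['R'].ravel(),c['t']])
print('stud pred',proj('wrist',(408.3,306.5,116),c),proj('wrist',(495.5,394,108),c))
```

```text
t 3.85 pos [402.93 314.66 194.51] q [  2.36  16.51 110.94  50.22  90.9  -45.16] open 85.5 F [-0.13 -1.06 -0.14] g 0.0
shift [-0.3, 0.1, -0.4] turn [0.001, -0.002, -0.002]
stud pred [317.94 400.88] [488.95 348.82]
```

View pics/w1.png

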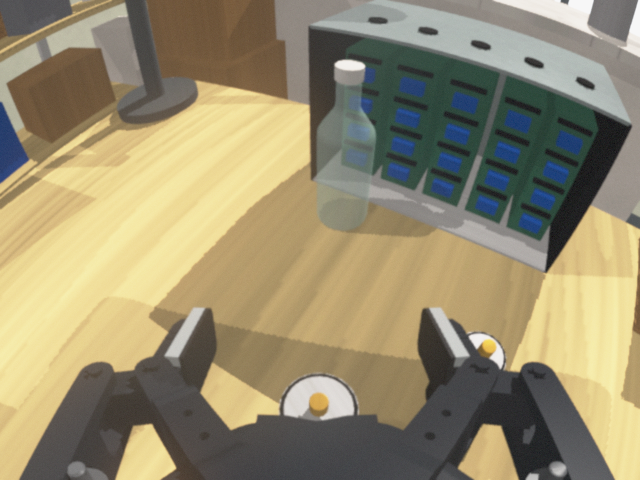

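The wrist view shows can a's stud at (318,402) and can b's at (489,348), both within 2 px of the predictions from triangulation. I'll go straight down around can a.

Request:
{"fn": "jog_arm", "kwargs": {"motion": [[[-30,0,17],[0,0,0],1],[[-60,0,35],[0,0,0],1],[[-90,0,52],[0,0,0],1],[[-110,0,64],[0,0,0],1],[[-123,0,71],[0,0,0],1],[[-123,0,71],[0,0,0],1]]}}

```text
time_s: 4.55
position: [400.3, 314.7, 51.6]
orientation: [[-0.244, 0.867, -0.435], [0.433, 0.499, 0.751], [0.868, -0.005, -0.497]]
ft_force: [-1.0, 0.2, 0.2]
opening: 85.5
grasp_force: 0.0
```

Request:
{"fn": "jog_arm", "kwargs": {"motion": [[[0,0,0],[0,0,0],-1],[[0,0,0],[0,0,0],-1],[[0,0,0],[0,0,0],-1],[[0,0,0],[0,0,0],-1],[[0,0,0],[0,0,0],-1],[[0,0,0],[0,0,0],-1],[[0,0,0],[0,0,0],-1],[[0,0,0],[0,0,0],-1]], "squeeze": 70}}

```text
time_s: 5.35
position: [403.7, 315.1, 54.4]
orientation: [[-0.248, 0.867, -0.432], [0.431, 0.498, 0.752], [0.868, 0.0, -0.497]]
ft_force: [1.2, -1.1, 6.3]
opening: 48.1
grasp_force: 71.9
```

Run:
```python
from h import *; from fk import *
rel(((408,306,58),120,30)); shot('scene','s2.png')
```

```text
t 5.35 pos [403.66 315.06  54.4 ] q [  2.36  32.05 110.07  51.07  81.6  -56.62] open 48.1 F [ 1.23 -1.14  6.34] g 71.9
shift [-1.9, -0.8, 0.5] turn [0.002, -0.003, -0.001]
```

Request:
{"fn": "jog_arm", "kwargs": {"motion": [[[25,0,-14],[0,0,0],-1],[[60,0,-35],[0,0,0],-1],[[90,0,-52],[0,0,0],-1],[[122,0,-70],[0,0,0],-1],[[150,0,-86],[0,0,0],-1],[[150,0,-86],[0,0,0],-1]]}}

```text
time_s: 6.0
position: [404.9, 315.3, 229.1]
orientation: [[-0.255, 0.867, -0.428], [0.433, 0.499, 0.751], [0.865, 0.006, -0.502]]
ft_force: [0.9, 0.6, -3.3]
opening: 48.6
grasp_force: 72.7
```

Run:
```python
from h import *; from fk import *
rel(); s=get_state()
u=sols((612,-159,170),ori(-8,120)); show('up',u); plan(s,u[0],6)
q=np.array(s['qpos'])
for i in range(7): print(fk(q+(u[0]-q)*i/6,K)[0])
```

```text
t 6.0 pos [404.91 315.3  229.09] q [  2.43  13.23 110.24  50.33  93.07 -42.48] open 48.6 F [ 0.88  0.58 -3.33] g 72.7
up [-19, 36, 74, -5, 100, 80]
  [ [-55, 9, -54] , [0.031, -0.134, 0.371] ] z 208 ang 23
  [ [-111, 11, -114] , [0.014, -0.279, 0.753] ] z 190 ang 46
  [ [-168, 5, -181] , [-0.054, -0.428, 1.142] ] z 175 ang 70
  [ [-221, -9, -253] , [-0.176, -0.574, 1.533] ] z 164 ang 94
  [ [-271, -31, -329] , [-0.358, -0.709, 1.92] ] z 159 ang 119
  [ [-316, -62, -408] , [-0.608, -0.825, 2.295] ] z 160 ang 144
[405.41 314.92 229.37]
[449.64 255.5  208.54]
[491.52 186.65 190.09]
[529.55 109.36 175.18]
[562.26  24.98 164.79]
[588.3  -64.86 159.71]
[ 606.55 -158.23  160.47]
```

Request:
{"fn": "jog_arm", "kwargs": {"motion": [[[-55,9,-54],[0.031,-0.134,0.371],-1],[[-55,9,-54],[0.031,-0.134,0.371],-1],[[-55,9,-54],[0.031,-0.134,0.371],-1],[[-111,11,-114],[0.014,-0.279,0.753],-1],[[-111,11,-114],[0.014,-0.279,0.753],-1],[[-111,11,-114],[0.014,-0.279,0.753],-1],[[-168,5,-181],[-0.054,-0.428,1.142],-1],[[-168,5,-181],[-0.054,-0.428,1.142],-1],[[-168,5,-181],[-0.054,-0.428,1.142],-1],[[-221,-9,-253],[-0.176,-0.574,1.533],-1],[[-221,-9,-253],[-0.176,-0.574,1.533],-1],[[-221,-9,-253],[-0.176,-0.574,1.533],-1]]}}

```text
time_s: 7.2
position: [559.8, 20.1, 156.5]
orientation: [[0.755, 0.458, -0.469], [0.629, -0.707, 0.323], [-0.183, -0.539, -0.822]]
ft_force: [0.1, 0.2, -2.7]
opening: 48.3
grasp_force: 74.6
```

Run:
```python
from h import *; from fk import *
rel(); s=get_state()
u=sols((612,-159,170),ori(-8,120)); plan(s,u[0],2)
```

```text
t 7.2 pos [559.84  20.05 156.53] q [-11.9   28.98  86.07  12.78  97.35  39.4 ] open 48.3 F [ 0.05  0.22 -2.69] g 74.6
  [ [-34, 75, -40] , [-0.118, -0.058, 0.417] ] z 155 ang 25
  [ [-78, 145, -83] , [-0.255, -0.081, 0.844] ] z 160 ang 51
```

Request:
{"fn": "jog_arm", "kwargs": {"motion": [[[-34,75,-40],[-0.118,-0.058,0.417],-1],[[-34,75,-40],[-0.118,-0.058,0.417],-1],[[-34,75,-40],[-0.118,-0.058,0.417],-1],[[-78,145,-83],[-0.255,-0.081,0.844],-1],[[-78,145,-83],[-0.255,-0.081,0.844],-1],[[-78,145,-83],[-0.255,-0.081,0.844],-1],[[-78,145,-83],[-0.255,-0.081,0.844],-1],[[-78,145,-83],[-0.255,-0.081,0.844],-1]]}}

```text
time_s: 8.0
position: [605.9, -152.1, 160.8]
orientation: [[0.859, -0.128, -0.496], [-0.105, -0.992, 0.074], [-0.502, -0.011, -0.865]]
ft_force: [-0.1, 0.8, -2.5]
opening: 48.4
grasp_force: 74.6
```

Run:
```python
from h import *; from fk import *
rel(((612,-159,170),-8,120)); c=camera_info('wrist'); print(c['R'].tolist(),c['t'].tolist())
w=shot('wrist','w3.png'); t=shot('top','t3.png'); s=shot('scene','s3.png')
a=cv2.resize(t[110:260,340:480],(560,600))[...,::-1]
cv2.imwrite('pics/t3c.png',a)
print('cam pos',-np.array(c['R']).T@np.array(c['t']))
```

```text
t 8.0 pos [ 605.87 -152.1   160.76] q [-18.21  35.74  73.99  -4.94  99.99  79.43] open 48.4 F [-0.07  0.82 -2.48] g 74.6
shift [1.4, 6.0, -0.5] turn [-0.004, 0.002, 0.015]
[[-0.12797915614255037, -0.9917197256110205, -0.010645253733216465], [-0.6596858879143832, 0.07710637425019702, 0.7475755054418262], [-0.7405645582119456, 0.10269660600035613, -0.664091516461666]] [-71.07177100093499, 324.98356091586726, 723.9863451954446]
cam pos [ 741.45 -169.89  237.09]
```

View pics/w3.png

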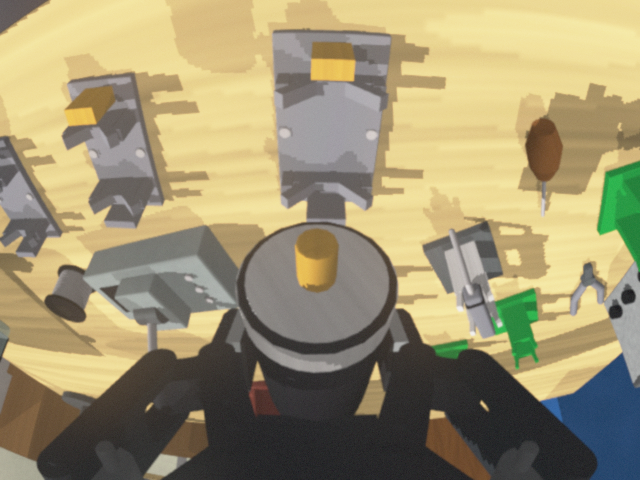

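The wrist view shows the held can with its stud at (317,260) and rim centred near (318,285). The large cradle's base corners are (274,31), (390,36), (371,209) and (281,207), and its block top centre is about (333,45).

Run:
```python
from h import *; from fk import *
s=get_state();R=np.array(s['orientation']);p=np.array(s['position']);G=p-11*R[:,2]
h=R@[np.cos(np.radians(30)),0,-np.sin(np.radians(30))]; print('G',G,'h',h)  # nominal can axis
M=G-10*h
for n,X in dict(rim=M+50*h,tip=M+66*h,tiptop=M+66*h+[0,0,6],rimtop=M+50*h+[0,0,25],riml=M+50*h+[0,25,0],rimr=M+50*h-[0,25,0]).items(): print(n,proj('wrist',X))
P=np.array([onz('wrist',*q,8) for q in [(274,31),(390,36),(371,209),(281,207)]]);print(P,P.mean(0))
for q in [(285,133),(372,134)]: print('dot',onz('wrist',*q,8))
for q in [(312,43),(354,43),(354,80),(312,79)]: print('blk',onz('wrist',*q,40))
for q in [(314,33),(390,36)]: pass
for n in ('a',):
  x=(P[0]+P[1]-P[2]-P[3])/2; print(np.linalg.norm(x),np.degrees(np.arctan2(x[1],x[0])),np.linalg.norm(P[0]-P[1]))
for c,l in(((602,-158.3),142),):
  for yaw in (-8,): 
    y=np.radians(yaw); X=np.array([np.cos(y),np.sin(y),0]);Y=np.array([-X[1],X[0],0])
    print([np.round(proj('wrist',np.array([*c,8])+a*71*X+b*37*Y)).tolist() for a,b in((1,1),(1,-1),(-1,-1),(-1,1))])
```

```text
G [ 611.77 -153.11  171.81] h [ 0.99 -0.13 -0.  ]
rim [318.46 274.9 ]
tip [318.71 239.84]
tiptop [318.59 257.02]
rimtop [317.89 349.96]
riml [239.87 279.89]
rimr [400.57 268.56]
[[ 680.1  -133.54    8.  ]
 [ 668.79 -204.5     8.  ]
 [ 519.51 -186.22    8.  ]
 [ 531.01 -109.91    8.  ]] [ 599.85 -158.54    8.  ]
dot [ 603.3  -126.95    8.  ]
dot [ 595.11 -189.43    8.  ]
blk [ 678.65 -157.59   40.  ]
blk [ 676.17 -180.01   40.  ]
blk [ 653.53 -178.19   40.  ]
blk [ 656.82 -154.61   40.  ]
150.65448371854367 -7.997157967099633 71.85322638140552
[[272.0, 35.0], [391.0, 38.0], [369.0, 203.0], [282.0, 202.0]]
```

Run:
```python
from h import *
rel(((611.4,-159.8,172),-8,120),((611.4,-159.8,80),-8,120),((611.4,-159.8,50),-8,120))
```

```text
t 8.15 pos [ 606.32 -152.31  162.28] q [-18.2   35.64  73.94  -4.97 100.03  79.52] open 48.4 F [ 0.48  0.21 -2.55] g 74.6
shift [0.3, 6.7, -0.5] turn [-0.003, 0.0, 0.013]
shift [46.0, 0.0, 79.7] turn [0.0, 0.0, 0.0]
shift [15.0, 0.0, 26.0] turn [0.0, 0.0, 0.0]
```

Request:
{"fn": "jog_arm", "kwargs": {"motion": [[[0,7,0],[-0.003,0,0.013],-1],[[0,7,0],[-0.003,0,0.013],-1],[[15,7,26],[-0.003,0,0.013],-1],[[30,7,52],[-0.003,0,0.013],-1],[[46,7,80],[-0.003,0,0.013],-1],[[46,7,80],[-0.003,0,0.013],-1],[[46,7,80],[-0.003,0,0.013],-1]]}}

```text
time_s: 8.85
position: [605.4, -159.2, 70.8]
orientation: [[0.857, -0.141, -0.496], [-0.123, -0.99, 0.07], [-0.501, 0.001, -0.866]]
ft_force: [0.2, 0.1, -1.8]
opening: 48.1
grasp_force: 74.5
```

Run:
```python
from h import *
rel(((611.4,-159.8,80),-8,120),((611.4,-159.8,50),-8,120))
s=get_state();R=np.array(s['orientation']);p=np.array(s['position']);G=p-11*R[:,2]
h=R@[np.cos(np.radians(30)),0,-np.sin(np.radians(30))]; M=G-10*h
w=shot('wrist','w4.png')
print('tip',proj('wrist',M+66*h),'rim',proj('wrist',M+50*h),[proj('wrist',M+50*h+v) for v in ([0,0,25],[0,0,-25],[0,25,0],[0,-25,0])])
```

```text
t 8.85 pos [ 605.36 -159.16   70.81] q [-18.64  41.49  75.45  -5.29  92.68  80.64] open 48.1 F [ 0.24  0.11 -1.84] g 74.5
shift [0.7, -0.2, 0.0] turn [-0.0, 0.001, -0.002]
shift [15.0, 0.0, 26.0] turn [0.0, 0.0, 0.0]
tip [317.71 238.17] rim [317.57 272.87] [array([317.9 , 346.04]), array([317.31, 216.24]), array([240.61, 279.09]), array([398.06, 265.36])]
```

View pics/w4.png

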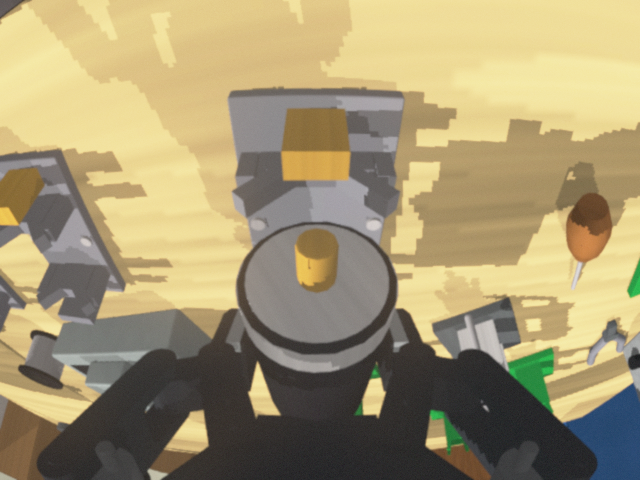

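The can's centre column (317) matches the block's (316), and the rim sits within about 2 mm of the prediction, so I'll lower and release.

Request:
{"fn": "jog_arm", "kwargs": {"motion": [[[5,0,9],[0,0,0],-1],[[10,0,17],[0,0,0],-1],[[13,0,22],[0,0,0],-1],[[15,0,26],[0,0,0],-1],[[16,0,27],[0,0,0],-1],[[16,0,27],[0,0,0],-1],[[16,0,27],[0,0,0],-1]]}}

```text
time_s: 9.6
position: [606.7, -159.5, 39.8]
orientation: [[0.858, -0.141, -0.494], [-0.123, -0.99, 0.069], [-0.498, 0.001, -0.867]]
ft_force: [-0.3, 0.5, -3.4]
opening: 48.2
grasp_force: 74.5
```

Request:
{"fn": "jog_arm", "kwargs": {"motion": [[[0,0,0],[0,0,0],-0.1],[[0,0,0],[0,0,0],0.1],[[0,0,0],[0,0,0],0.4],[[0,0,0],[0,0,0],1],[[0,0,0],[0,0,0],1],[[0,0,0],[0,0,0],1],[[0,0,0],[0,0,0],1],[[0,0,0],[0,0,0],1]]}}

```text
time_s: 10.4
position: [606.5, -159.4, 39.7]
orientation: [[0.858, -0.141, -0.494], [-0.123, -0.99, 0.069], [-0.499, 0.001, -0.867]]
ft_force: [0.1, -0.6, 0.3]
opening: 85.4
grasp_force: 0.0
```

Request:
{"fn": "jog_arm", "kwargs": {"motion": [[[-25,0,-43],[0,0,0],1],[[-50,0,-87],[0,0,0],1],[[-60,0,-104],[0,0,0],1],[[-60,0,-104],[0,0,0],1],[[-60,0,-104],[0,0,0],1]]}}

```text
time_s: 10.9
position: [606.4, -159.2, 159.5]
orientation: [[0.858, -0.141, -0.493], [-0.123, -0.99, 0.069], [-0.498, 0.001, -0.867]]
ft_force: [0.2, -0.4, 0.2]
opening: 85.4
grasp_force: 0.0
```

Run:
```python
from h import *; from fk import *
rel()
w=shot('wrist','w5.png'); t=shot('top','t5.png'); s=shot('scene','s5.png')
im=np.hstack([w[::1,120:560], cv2.resize(t[120:240,100:460],(360,120))[:, :].repeat(1,0) if 0 else np.zeros((480,1,3),np.uint8)])
top=cv2.resize(t[120:260,130:480],(400,160)); 
cv2.imwrite('pics/m5.png',np.hstack([w[:,180:580],np.vstack([top,s[190:510,190:590] if s.shape[0]>=510 else np.pad(s[190:,190:590],((0,30),(0,0),(0,0)))])])[:,:,::-1])
s=get_state();u=sols((495,394,200),ori(120,30));show('u',u);plan(s,u[0],6)
```

```text
t 10.9 pos [ 606.38 -159.19  159.51] q [-18.62  35.88  73.85  -5.35  99.67  80.  ] open 85.4 F [ 0.23 -0.38  0.19] g 0.0
u [10, 27, 96, 55, 89, -38]
  [ [-5, -105, 16] , [0.125, 0.04, -0.442] ] z 145 ang 26
  [ [-22, -206, 30] , [0.247, 0.112, -0.869] ] z 142 ang 52
  [ [-51, -302, 42] , [0.362, 0.22, -1.274] ] z 146 ang 77
  [ [-90, -390, 51] , [0.466, 0.371, -1.652] ] z 157 ang 101
  [ [-135, -470, 59] , [0.553, 0.569, -1.996] ] z 173 ang 123
  [ [-185, -539, 64] , [0.612, 0.819, -2.297] ] z 194 ang 144
```

View pics/m5.png

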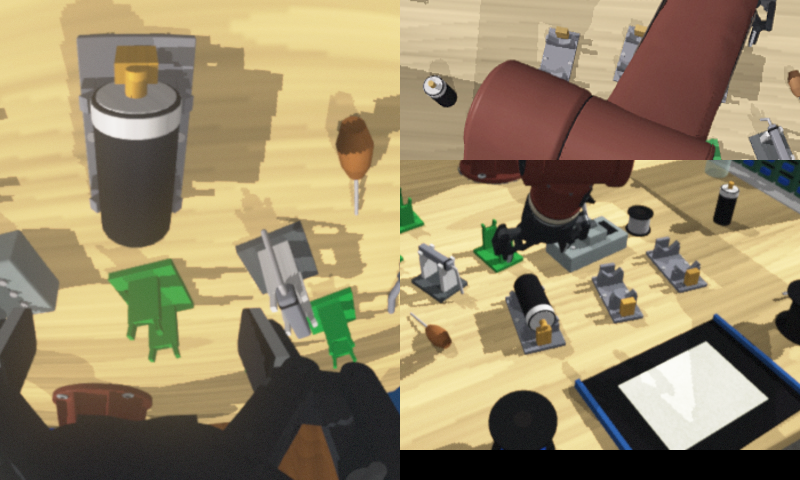

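The large can lies in its cradle, stud on the brass block. Can b still stands at the right of the scene view. I'll fetch it now.

Request:
{"fn": "jog_arm", "kwargs": {"motion": [[[-10,-105,0],[0.125,0.04,-0.442],1],[[-10,-105,0],[0.125,0.04,-0.442],1],[[-10,-105,0],[0.125,0.04,-0.442],1],[[-30,-206,10],[0.247,0.112,-0.869],1],[[-30,-206,10],[0.247,0.112,-0.869],1],[[-30,-206,10],[0.247,0.112,-0.869],1],[[-55,-302,30],[0.362,0.22,-1.274],1],[[-55,-302,30],[0.362,0.22,-1.274],1],[[-55,-302,30],[0.362,0.22,-1.274],1],[[-90,-390,51],[0.466,0.371,-1.652],1],[[-90,-390,51],[0.466,0.371,-1.652],1],[[-90,-390,51],[0.466,0.371,-1.652],1]]}}

```text
time_s: 12.25
position: [554.8, 246.0, 157.9]
orientation: [[0.278, 0.854, -0.439], [0.827, 0.02, 0.562], [0.489, -0.52, -0.701]]
ft_force: [0.6, -0.2, -0.8]
opening: 85.5
grasp_force: 0.0
```

Run:
```python
from h import *; from fk import *
rel();s=get_state();u=sols((495,394,200),ori(120,30));plan(s,u[0],2)
```

```text
t 12.25 pos [554.83 246.03 157.89] q [ 0.78 29.96 88.84 34.66 92.33  1.04] open 85.5 F [ 0.58 -0.18 -0.75] g 0.0
  [ [68, -33, 48] , [0.02, 0.138, -0.374] ] z 174 ang 23
  [ [129, -71, 91] , [-0.002, 0.282, -0.726] ] z 194 ang 45
```

Request:
{"fn": "jog_arm", "kwargs": {"motion": [[[68,-33,48],[0.02,0.138,-0.374],1],[[68,-33,48],[0.02,0.138,-0.374],1],[[68,-33,48],[0.02,0.138,-0.374],1],[[129,-71,91],[-0.002,0.282,-0.726],1],[[129,-71,91],[-0.002,0.282,-0.726],1],[[129,-71,91],[-0.002,0.282,-0.726],1],[[129,-71,91],[-0.002,0.282,-0.726],1]]}}

```text
time_s: 12.95
position: [493.2, 398.7, 192.1]
orientation: [[-0.245, 0.869, -0.429], [0.441, 0.494, 0.749], [0.863, -0.005, -0.505]]
ft_force: [-0.0, 0.2, 0.1]
opening: 85.6
grasp_force: 0.0
```

Run:
```python
from h import *; from fk import *
rel(((495,394,200),120,30))
c=camera_info('wrist'); w=shot('wrist','w6.png'); t=snapshot('top'); s=snapshot('scene')
print('pred',proj('wrist',(495.5,394,108),c),proj('scene',(495.5,394,108)))
def stud(im,box):
    x0,y0,x1,y1=box; h=cv2.cvtColor(im[y0:y1,x0:x1],cv2.COLOR_RGB2HSV); m=cv2.inRange(h,(12,130,110),(28,255,255))
    n,l,st,ce=cv2.connectedComponentsWithStats(m); return [(st[i][4],(ce[i]+[x0,y0]).round(1),st[i][:4]) for i in range(1,n) if st[i][4]>6]
print(stud(w,(100,250,540,480)));print(stud(s,(400,150,580,270)));print(stud(t,(120,150,240,260)))
```

```text
t 12.95 pos [493.21 398.68 192.12] q [  9.65  27.25  95.94  54.18  88.41 -37.84] open 85.6 F [-0.    0.23  0.09] g 0.0
shift [4.4, -0.8, 2.7] turn [0.003, 0.005, -0.008]
pred [316.88 395.6 ] [520.9  212.26]
[(np.int32(278), array([318. , 394.3]), array([210, 135,  17,  21], dtype=int32))]
[(np.int32(20), array([521.2, 212.6]), array([119,  61,   6,   5], dtype=int32))]
[]
```

Run:
```python
from h import *
rel(((495.5,394,150),120,30),((495.5,394,56),120,30))
```

```text
t 13.1 pos [495.41 398.22 193.98] q [  9.56  27.17  95.78  54.2   88.42 -37.75] open 85.2 F [-0.53  0.37  0.62] g 0.0
shift [-39.8, -2.0, 30.0] turn [0.007, 0.007, -0.007]
shift [-81.4, 0.0, 47.0] turn [0.0, 0.0, 0.0]
```

Request:
{"fn": "jog_arm", "kwargs": {"motion": [[[-40,-2,30],[0.007,0.007,-0.007],1],[[-40,-2,30],[0.007,0.007,-0.007],1],[[-70,-2,47],[0.007,0.007,-0.007],1],[[-100,-2,64],[0.007,0.007,-0.007],1],[[-121,-2,77],[0.007,0.007,-0.007],1],[[-121,-2,77],[0.007,0.007,-0.007],1]]}}

```text
time_s: 13.7
position: [489.2, 401.3, 49.3]
orientation: [[-0.247, 0.865, -0.436], [0.433, 0.501, 0.749], [0.867, -0.004, -0.498]]
ft_force: [-1.0, 0.5, 0.1]
opening: 85.3
grasp_force: 0.0
```

Request:
{"fn": "jog_arm", "kwargs": {"motion": [[[0,0,0],[0,0,0],-1],[[0,0,0],[0,0,0],-1],[[0,0,0],[0,0,0],-1],[[0,0,0],[0,0,0],-1],[[0,0,0],[0,0,0],-1],[[0,0,0],[0,0,0],-1],[[0,0,0],[0,0,0],-1],[[0,0,0],[0,0,0],-1],[[0,0,0],[0,0,0],-1]]}}

```text
time_s: 14.6
position: [492.5, 402.5, 54.2]
orientation: [[-0.254, 0.865, -0.432], [0.428, 0.501, 0.752], [0.867, 0.006, -0.498]]
ft_force: [0.3, -2.2, 6.1]
opening: 40.3
grasp_force: 70.1
```

Request:
{"fn": "jog_arm", "kwargs": {"motion": [[[25,0,-14],[0,0,0],-1],[[60,0,-35],[0,0,0],-1],[[90,0,-52],[0,0,0],-1],[[122,0,-70],[0,0,0],-1],[[122,0,-70],[0,0,0],-1],[[122,0,-70],[0,0,0],-1]]}}

```text
time_s: 15.2
position: [490.8, 402.0, 192.0]
orientation: [[-0.255, 0.865, -0.432], [0.433, 0.502, 0.749], [0.865, 0.004, -0.503]]
ft_force: [0.1, 0.0, -3.0]
opening: 40.1
grasp_force: 70.9
```

Run:
```python
from h import *; from fk import *
rel();s=get_state();u=sols((602,170,170),ori(-7,120));show('u',u);plan(s,u[0],6)
```

```text
t 15.2 pos [490.83 402.02 192.01] q [  9.98  27.26  96.03  54.37  88.35 -38.48] open 40.1 F [ 0.1   0.03 -3.  ] g 70.9
u [6, 34, 76, 7, 99, 103]
  [ [-28, -6, -21] , [0.06, -0.119, 0.385] ] z 178 ang 23
  [ [-56, -11, -48] , [0.066, -0.265, 0.775] ] z 167 ang 47
  [ [-84, -15, -79] , [0.011, -0.424, 1.166] ] z 159 ang 71
  [ [-110, -19, -116] , [-0.114, -0.584, 1.552] ] z 154 ang 95
  [ [-134, -22, -157] , [-0.316, -0.726, 1.927] ] z 155 ang 119
  [ [-154, -25, -203] , [-0.605, -0.833, 2.281] ] z 160 ang 143
```

Request:
{"fn": "jog_arm", "kwargs": {"motion": [[[-28,-6,-21],[0.06,-0.119,0.385],-1],[[-28,-6,-21],[0.06,-0.119,0.385],-1],[[-28,-6,-21],[0.06,-0.119,0.385],-1],[[-56,-11,-48],[0.066,-0.265,0.775],-1],[[-56,-11,-48],[0.066,-0.265,0.775],-1],[[-56,-11,-48],[0.066,-0.265,0.775],-1],[[-84,-15,-79],[0.011,-0.424,1.166],-1],[[-84,-15,-79],[0.011,-0.424,1.166],-1],[[-84,-15,-79],[0.011,-0.424,1.166],-1],[[-110,-19,-116],[-0.114,-0.584,1.552],-1],[[-110,-19,-116],[-0.114,-0.584,1.552],-1],[[-110,-19,-116],[-0.114,-0.584,1.552],-1]]}}

```text
time_s: 16.4
position: [551.4, 256.8, 151.4]
orientation: [[0.73, 0.443, -0.52], [0.647, -0.693, 0.317], [-0.22, -0.568, -0.793]]
ft_force: [0.4, -0.5, -2.7]
opening: 40.1
grasp_force: 71.6
```

Run:
```python
from h import *; from fk import *
rel();s=get_state();u=sols((605,170,170),ori(-7,120));plan(s,u[0],2)
```

```text
t 16.4 pos [551.37 256.81 151.39] q [ 7.44 32.17 82.98 22.56 95.32 55.89] open 40.1 F [ 0.38 -0.5  -2.72] g 71.6
  [ [-11, 39, -28] , [-0.129, -0.041, 0.417] ] z 153 ang 25
  [ [-23, 76, -60] , [-0.275, -0.028, 0.84] ] z 160 ang 51
```

Request:
{"fn": "jog_arm", "kwargs": {"motion": [[[-11,39,-28],[-0.129,-0.041,0.417],-1],[[-11,39,-28],[-0.129,-0.041,0.417],-1],[[-11,39,-28],[-0.129,-0.041,0.417],-1],[[-23,76,-60],[-0.275,-0.028,0.84],-1],[[-23,76,-60],[-0.275,-0.028,0.84],-1],[[-23,76,-60],[-0.275,-0.028,0.84],-1],[[-23,76,-60],[-0.275,-0.028,0.84],-1],[[-23,76,-60],[-0.275,-0.028,0.84],-1]]}}

```text
time_s: 17.2
position: [599.5, 172.1, 161.5]
orientation: [[0.861, -0.113, -0.495], [-0.094, -0.994, 0.063], [-0.499, -0.008, -0.866]]
ft_force: [-0.2, 0.3, -2.4]
opening: 39.8
grasp_force: 72.0
```

Run:
```python
from h import *
rel(((605,170,170),-7,120)); w=shot('wrist','w7.png')
```

```text
t 17.2 pos [599.46 172.07 161.53] q [  6.34  34.41  75.88   6.84  98.9  102.02] open 39.8 F [-0.18  0.32 -2.38] g 72.0
shift [0.7, 1.4, 0.8] turn [-0.002, -0.001, 0.011]
```

View pics/w7.png

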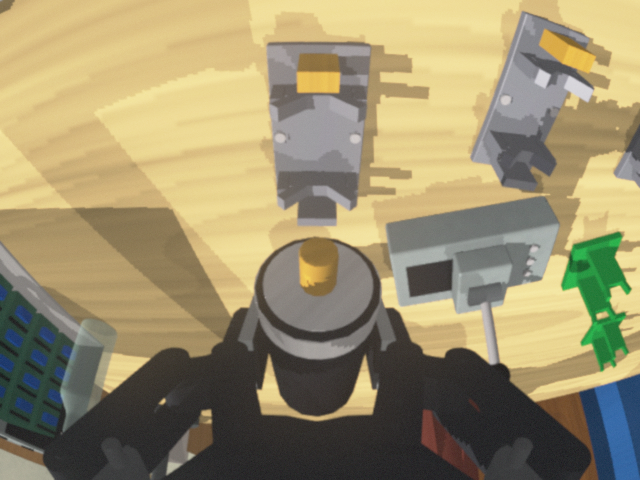

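The middle cradle's base corners are (267,43), (370,46), (360,211) and (278,208), its mid dots (280,139) and (355,139); the can's rim is centred at (318,290).

Run:
```python
from h import *
P=np.array([onz('wrist',*q,8) for q in [(267,43),(370,46),(360,211),(278,208)]]);m=P.mean(0);x=(P[0]+P[1]-P[2]-P[3])/2
print(m,np.degrees(np.arctan2(x[1],x[0])),np.linalg.norm(x))
D=np.array([onz('wrist',*q,8) for q in [(280,139),(355,139)]]);d=D[0]-D[1];print(D,D.mean(0),np.degrees(np.arctan2(-d[0],d[1])))
for yaw in (-7,-8,-9,-10):
    y=np.radians(yaw); X=np.array([np.cos(y),np.sin(y),0]);Y=np.array([-X[1],X[0],0])
    print(yaw,[np.round(proj('wrist',np.array([592,170.8,8])+a*67*X+b*33*Y)).tolist() for a,b in((1,1),(1,-1),(-1,-1),(-1,1))],np.round(proj('wrist',np.array([592,170.8,40])+51*X)))
s=get_state();R=np.array(s['orientation']);p=np.array(s['position']);G=p-11*R[:,2]
h=R@[np.cos(np.radians(30)),0,-np.sin(np.radians(30))]; M=G-13.7*h;print('G',G)
print('tip',proj('wrist',M+62*h),'rim',proj('wrist',M+46*h),[proj('wrist',M+46*h+v) for v in ([0,0,21],[0,0,-21],[0,21,0],[0,-21,0])])
```

```text
[589.75 172.93   8.  ] -6.156963616260173 144.32706259479946
[[592.02 201.31   8.  ]
 [586.07 146.87   8.  ]] [589.04 174.09   8.  ] -6.240638224128176
-7 [[271.0, 48.0], [375.0, 49.0], [359.0, 203.0], [281.0, 202.0]] [323.  90.]
-8 [[272.0, 47.0], [377.0, 50.0], [358.0, 204.0], [280.0, 202.0]] [325.  90.]
-9 [[274.0, 46.0], [379.0, 51.0], [356.0, 204.0], [278.0, 201.0]] [326.  90.]
-10 [[276.0, 45.0], [381.0, 52.0], [355.0, 205.0], [277.0, 201.0]] [328.  90.]
G [605.11 171.17 171.54]
tip [318.58 257.8 ] rim [318.36 289.17] [array([318.03, 348.61]), array([318.6, 240.3]), array([254.86, 292.42]), array([383.87, 284.81])]
```

Run:
```python
from h import *
rel(((604.6,171,172),-6.3,120),((604.6,171,49),-6.3,120))
```

```text
t 17.25 pos [599.67 171.86 162.01] q [  6.32  34.37  75.86   6.83  98.91 102.05] open 40.0 F [-0.01 -0.82 -2.19] g 72.0
shift [-0.7, 0.3, -0.2] turn [-0.009, -0.002, 0.0]
shift [61.5, 0.0, 106.5] turn [0.0, 0.0, 0.0]
```

Request:
{"fn": "jog_arm", "kwargs": {"motion": [[[14,0,26],[-0.009,-0.002,0],-1],[[29,0,52],[-0.009,-0.002,0],-1],[[45,0,80],[-0.009,-0.002,0],-1],[[45,0,80],[-0.009,-0.002,0],-1],[[50,0,89],[-0.009,-0.002,0],-1],[[55,0,97],[-0.009,-0.002,0],-1],[[58,0,103],[-0.009,-0.002,0],-1],[[61,0,106],[-0.009,-0.002,0],-1],[[61,0,106],[-0.009,-0.002,0],-1],[[61,0,106],[-0.009,-0.002,0],-1],[[61,0,106],[-0.009,-0.002,0],-1]]}}

```text
time_s: 18.35
position: [601.7, 172.7, 42.4]
orientation: [[0.863, -0.112, -0.493], [-0.097, -0.994, 0.055], [-0.496, 0.001, -0.868]]
ft_force: [0.7, -1.5, -2.0]
opening: 40.0
grasp_force: 72.1
```

Run:
```python
from h import *
rel(((604.6,171,48),-6.3,120)); w=shot('wrist','w8.png')
```

```text
t 18.35 pos [601.74 172.69  42.39] q [  6.56  42.5   77.21   6.35  89.44 101.27] open 40.0 F [ 0.67 -1.45 -2.  ] g 72.1
shift [-0.2, 1.4, 4.6] turn [-0.0, -0.004, -0.002]
```

View pics/w8.png

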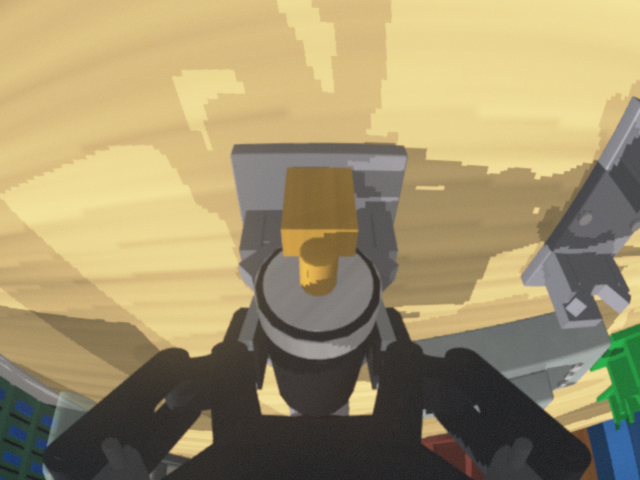

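The can hangs about 4 mm above its seat, stud centred on the block (318 against 319); I'll lower the last bit and release.

Request:
{"fn": "jog_arm", "kwargs": {"motion": [[[0,1,3],[0,0,0],-1],[[0,1,5],[0,0,0],-1],[[0,1,5],[0,0,0],-1],[[0,1,5],[0,0,0],-1]]}}

```text
time_s: 18.8
position: [601.4, 172.3, 41.6]
orientation: [[0.864, -0.112, -0.49], [-0.097, -0.994, 0.056], [-0.493, -0.001, -0.87]]
ft_force: [2.4, 0.4, 8.5]
opening: 39.9
grasp_force: 72.9
```

Request:
{"fn": "jog_arm", "kwargs": {"motion": [[[0,0,0],[0,0,0],-0.3],[[0,0,0],[0,0,0],0],[[0,0,0],[0,0,0],0.4],[[0,0,0],[0,0,0],1],[[0,0,0],[0,0,0],1],[[0,0,0],[0,0,0],1],[[0,0,0],[0,0,0],1],[[0,0,0],[0,0,0],1]]}}

```text
time_s: 19.6
position: [598.6, 172.0, 37.4]
orientation: [[0.862, -0.112, -0.495], [-0.098, -0.994, 0.055], [-0.498, 0.001, -0.867]]
ft_force: [0.8, 0.2, -0.7]
opening: 85.3
grasp_force: 0.0
```

Request:
{"fn": "jog_arm", "kwargs": {"motion": [[[-25,0,-43],[0,0,0],1],[[-50,0,-87],[0,0,0],1],[[-75,0,-130],[0,0,0],1],[[-75,0,-130],[0,0,0],1],[[-75,0,-130],[0,0,0],1],[[-75,0,-130],[0,0,0],1]]}}

```text
time_s: 20.2
position: [597.5, 172.1, 186.2]
orientation: [[0.861, -0.112, -0.496], [-0.098, -0.994, 0.054], [-0.499, 0.002, -0.866]]
ft_force: [-0.1, 0.9, -0.2]
opening: 85.2
grasp_force: 0.0
```

Run:
```python
from h import *
rel(); w=shot('wrist','w9.png'); t=shot('top','t9.png'); s=shot('scene','s9.png')
cv2.imwrite('pics/m9.png',np.vstack([np.hstack([cv2.resize(w,(400,300)),t[50:350,120:520]]),cv2.resize(s[170:320,180:580],(800,300))])[:,:,::-1])
```

```text
t 20.2 pos [597.48 172.07 186.17] q [  6.55  32.93  75.3    6.47 101.03 102.57] open 85.2 F [-0.11  0.88 -0.24] g 0.0
```

View pics/m9.png

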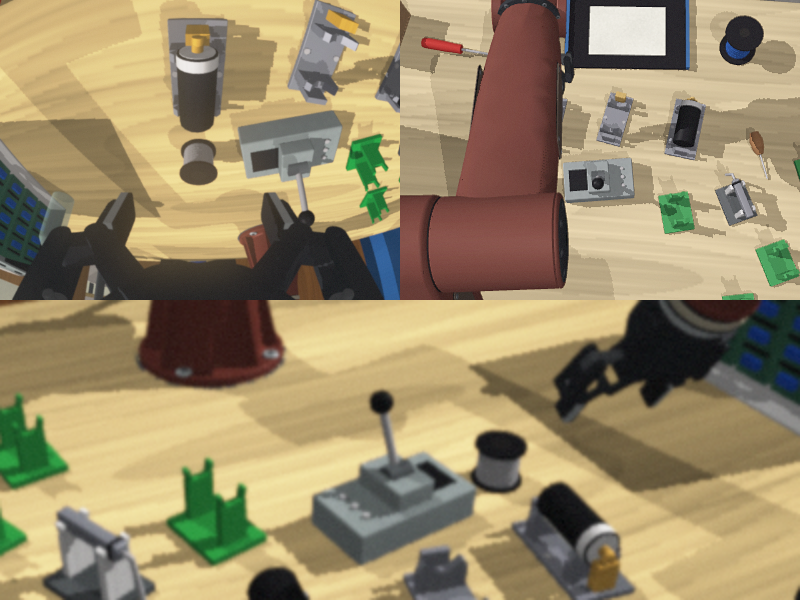

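Can b now lies in its cradle with the stud towards the block, and can a is still in place. Next I'll check the cans numerically and measure the tester.

Run:
```python
from h import *
T=lambda u,v:(145+(u+.5)/2.353-.5,135+(v+.5)/2.353-.5)
P=np.array([onz('top',*T(*q),40) for q in [(327,184),(487,172),(491,261),(332,270)]]);print('tester',P,P.mean(0))
x=(P[0]+P[1]-P[2]-P[3])/2;y=P[0]-P[1];print(np.linalg.norm(x),np.degrees(np.arctan2(x[1],x[0])),np.linalg.norm(y),np.degrees(np.arctan2(-y[0],y[1])))
b=np.array([425.25,32.75,134.2]);print('ball-centre',b-P.mean(0))
# can checks: white rim ring centroids vs prediction
def ring(im,c,box):
    x0,y0,x1,y1=box;g=im[y0:y1,x0:x1].astype(int);m=((g.min(2)>150)&(g.max(2)-g.min(2)<25)).astype(np.uint8)
    n,l,st,ce=cv2.connectedComponentsWithStats(m);i=1+np.argmax(st[1:,4]);return st[i],ce[i]+[x0,y0]
w=cv2.imread('pics/w9.png')[:,:,::-1]
h=np.array([.994,-.11,0]);M=np.array([591,172.5,48.]);Y=np.array([.11,.994,0]);Z=np.array([0,0,1.])
print(ring(w,None,(250,60,370,140)))
# ring pts: camera-facing half of band at rim (z up side)
for d in (0,4): 
  for dx in (46,38): print(dx,[np.round(proj('wrist',M+[0,0,d]+dx*h+21*(np.cos(a)*Y+np.sin(a)*Z)),1).tolist() for a in np.radians([0,45,90,135,180])])
```

```text
tester [[486.17 120.11  40.  ]
 [510.73 -35.95  40.  ]
 [421.92 -46.41  40.  ]
 [400.88 106.76  40.  ]] [454.93  36.13  40.  ]
87.85763071514276 7.787347348819606 157.98660209049623 8.941008588724442
ball-centre [-29.68  -3.38  94.2 ]
(array([  31,   30,   57,   28, 1006], dtype=int32), array([308.4 , 106.01]))
46 [[282.8, 84.9], [291.6, 95.0], [317.2, 99.4], [342.7, 94.9], [351.3, 84.8]]
38 [[283.5, 96.3], [292.1, 106.9], [317.2, 111.5], [342.2, 106.8], [350.6, 96.1]]
46 [[282.4, 87.6], [291.2, 98.0], [317.2, 102.5], [343.2, 97.9], [351.8, 87.5]]
38 [[283.0, 99.1], [291.7, 110.0], [317.2, 114.8], [342.6, 109.9], [351.1, 98.9]]
```

Run:
```python
from h import *; from fk import *
s=get_state()
rel(((383,27,220),8,90)); u=sols((383,27,220),ori(8,90));show('u',u);show('lo',sols((383,27,124),ori(8,90)))
```

```text
t 20.35 pos [596.96 171.98 185.08] q [  6.55  33.02  75.33   6.47 101.05 102.57] open 85.4 F [ 0.15 -0.38  0.18] g 0.0
shift [-181.7, 168.0, 78.1] turn [-0.064, 0.523, -0.246]
u [-6, -18, 125, 0, 73, 76]
lo [-6, -9, 130, 0, 60, 76]
```

Request:
{"fn": "jog_arm", "kwargs": {"motion": [[[-181,168,78],[-0.064,0.523,-0.246],-1],[[-181,168,78],[-0.064,0.523,-0.246],-1],[[-181,168,78],[-0.064,0.523,-0.246],-1],[[-181,168,78],[-0.064,0.523,-0.246],-1],[[-181,168,78],[-0.064,0.523,-0.246],-1],[[-181,168,78],[-0.064,0.523,-0.246],-1],[[-181,168,78],[-0.064,0.523,-0.246],-1],[[-181,168,78],[-0.064,0.523,-0.246],-1],[[-181,168,78],[-0.064,0.523,-0.246],-1],[[-181,168,78],[-0.064,0.523,-0.246],-1],[[-181,168,78],[-0.064,0.523,-0.246],-1]]}}

```text
time_s: 21.45
position: [385.7, 27.5, 210.0]
orientation: [[0.99, 0.14, 0.004], [0.14, -0.99, 0.001], [0.004, -0.0, -1.0]]
ft_force: [0.5, -0.0, 0.8]
opening: 0.2
grasp_force: 0.0
```

Run:
```python
from h import *
rel(((383,27,124),8,90)); w=shot('wrist','w10.png'); print(proj('wrist',(425.2,32.75,134.2)))
```

```text
t 21.45 pos [385.7   27.53 209.97] q [ -6.4  -17.47 124.44   0.07  72.81  75.55] open 0.2 F [ 0.5  -0.02  0.84] g 0.0
shift [-3.1, 0.2, 97.0] turn [-0.0, -0.004, 0.001]
[318.21 192.16]
```

View pics/w10.png

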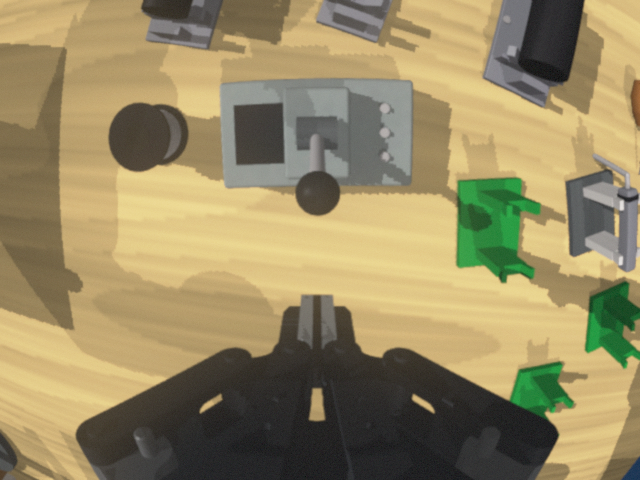

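The toggle ball is at (318,193), exactly as predicted and in line with the closed fingers at column 317. I'll go down behind it and push.

Request:
{"fn": "jog_arm", "kwargs": {"motion": [[[-3,0,40],[0,0,0],-1],[[-3,0,80],[0,0,0],-1],[[-3,0,97],[0,0,0],-1],[[-3,0,97],[0,0,0],-1],[[-3,0,97],[0,0,0],-1]]}}

```text
time_s: 22.0
position: [382.9, 26.9, 113.4]
orientation: [[0.99, 0.139, 0.005], [0.139, -0.99, 0.001], [0.005, 0.0, -1.0]]
ft_force: [0.2, 0.1, 0.1]
opening: 0.1
grasp_force: 0.0
```

Request:
{"fn": "jog_arm", "kwargs": {"motion": [[[10,0,0],[0,0,0],-1],[[20,0,0],[0,0,0],-1],[[30,0,0],[0,0,0],-1],[[40,0,0],[0,0,0],-1],[[50,0,0],[0,0,0],-1],[[60,0,0],[0,0,0],-1],[[68,0,0],[0,0,0],-1],[[76,0,0],[0,0,0],-1],[[80,0,0],[0,0,0],-1],[[84,0,0],[0,0,0],-1],[[84,0,0],[0,0,0],-1]]}}

```text
time_s: 23.1
position: [466.2, 38.5, 113.6]
orientation: [[0.99, 0.139, 0.006], [0.139, -0.99, 0.0], [0.006, 0.0, -1.0]]
ft_force: [0.4, -0.5, -1.1]
opening: 0.2
grasp_force: 0.1
```

Run:
```python
from h import *
rel(); s=shot('scene','s11.png'); t=shot('top','t11.png');w=shot('wrist','w11.png')
```

```text
t 23.1 pos [466.2   38.46 113.57] q [ -3.92   1.7  119.14   0.06  58.84  78.07] open 0.2 F [ 0.44 -0.51 -1.14] g 0.1
```

Request:
{"fn": "jog_arm", "kwargs": {"motion": [[[3,0,0],[0,0,0],-1],[[6,0,0],[0,0,0],-1],[[6,0,0],[0,0,0],-1]]}}

```text
time_s: 23.55
position: [467.7, 38.8, 113.1]
orientation: [[0.99, 0.14, -0.006], [0.14, -0.99, -0.001], [-0.006, -0.0, -1.0]]
ft_force: [-10.9, -3.2, 7.2]
opening: -0.3
grasp_force: 6.9
```

Request:
{"fn": "jog_arm", "kwargs": {"motion": [[[2,0,0],[0,0,0],-1],[[4,0,0],[0,0,0],-1],[[4,0,0],[0,0,0],-1]]}}

```text
time_s: 23.85
position: [468.1, 39.0, 112.8]
orientation: [[0.99, 0.14, -0.015], [0.14, -0.99, -0.002], [-0.015, -0.0, -1.0]]
ft_force: [-19.1, -3.6, 16.6]
opening: 0.2
grasp_force: 12.6
```

Request:
{"fn": "jog_arm", "kwargs": {"motion": [[[2,0,0],[0,0,0],-1],[[3,0,0],[0,0,0],-1],[[3,0,0],[0,0,0],-1]]}}

```text
time_s: 24.15
position: [468.4, 39.1, 112.6]
orientation: [[0.99, 0.141, -0.022], [0.141, -0.99, -0.003], [-0.022, -0.0, -1.0]]
ft_force: [-25.9, -5.5, 21.4]
opening: 0.2
grasp_force: 16.9
```

Run:
```python
from h import *
rel(); s=shot('scene','s12.png')
cv2.imwrite('pics/s12c.png',cv2.resize(s[190:330,270:430],(640,560))[:,:,::-1])
```

```text
t 24.15 pos [468.41  39.07 112.63] q [ -3.64   3.09 117.82  -0.28  60.33  78.4 ] open 0.2 F [-25.86  -5.53  21.42] g 16.9
```

View pics/s12c.png

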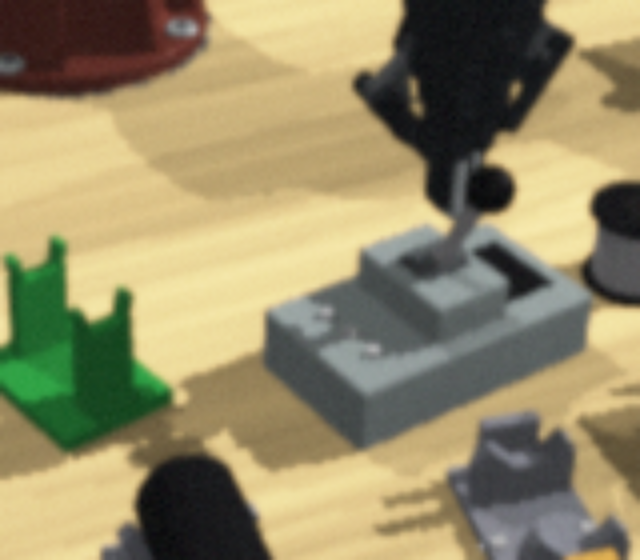

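The toggle leans fully over to +x against its stop (26 N). I'll back off and move above the probe.

Request:
{"fn": "jog_arm", "kwargs": {"motion": [[[-20,0,0],[0,0,0],-1],[[-45,0,0],[0,0,0],-1],[[-60,0,-40],[0,0,0],-1],[[-60,0,-90],[0,0,0],-1],[[-60,0,-110],[0,0,0],-1],[[-60,0,-110],[0,0,0],-1]]}}

```text
time_s: 24.8
position: [422.1, 31.6, 228.3]
orientation: [[0.99, 0.139, 0.016], [0.139, -0.99, -0.0], [0.016, 0.003, -1.0]]
ft_force: [0.5, 0.0, -0.1]
opening: 0.2
grasp_force: 0.0
```

Run:
```python
from h import *; from fk import *
rel(((434,-289,190),27,90)); show('u',sols((434,-289,190),ori(27,90)));show('u',sols((434,-289,69),ori(27,90)))
```

```text
t 24.8 pos [422.06  31.58 228.33] q [ -5.28 -13.64 119.48   0.06  73.23  76.72] open 0.2 F [ 0.54  0.03 -0.08] g 0.0
shift [-33.5, 319.0, 49.6] turn [0.005, -0.015, -0.332]
u [-41, 3, 109, 0, 67, 22]
u [-41, 13, 113, 0, 53, 22]
```

Request:
{"fn": "jog_arm", "kwargs": {"motion": [[[-33,319,50],[0.005,-0.015,-0.332],0.2],[[-33,319,50],[0.005,-0.015,-0.332],0.2],[[-33,319,50],[0.005,-0.015,-0.332],0.2],[[-33,319,50],[0.005,-0.015,-0.332],0.2],[[-33,319,50],[0.005,-0.015,-0.332],0.2],[[-33,319,50],[0.005,-0.015,-0.332],0.2],[[-33,319,50],[0.005,-0.015,-0.332],0.2],[[-33,319,50],[0.005,-0.015,-0.332],0.2],[[-33,319,50],[0.005,-0.015,-0.332],0.2],[[-33,319,50],[0.005,-0.015,-0.332],0.2],[[-33,319,50],[0.005,-0.015,-0.332],0.2]]}}

```text
time_s: 25.9
position: [430.4, -287.1, 172.9]
orientation: [[0.89, 0.455, -0.011], [0.456, -0.89, 0.001], [-0.009, -0.006, -1.0]]
ft_force: [0.5, 0.0, 0.9]
opening: 51.2
grasp_force: 0.0
```

Run:
```python
from h import *
rel(((434,-289,190),27,90)); w=shot('wrist','w13.png')
x=np.array([np.cos(np.radians(27)),np.sin(np.radians(27)),0])
for d in (-45,0,45): print(proj('wrist',np.array([434,-289,78])+d*x))
```

```text
t 25.9 pos [ 430.45 -287.06  172.92] q [-41.27   3.61 109.88  -0.39  67.04  21.79] open 51.2 F [0.53 0.05 0.87] g 0.0
shift [2.2, 3.3, -6.1] turn [-0.006, 0.009, 0.002]
[322.67 302.94]
[323.25 242.15]
[323.76 173.66]
```

View pics/w13.png

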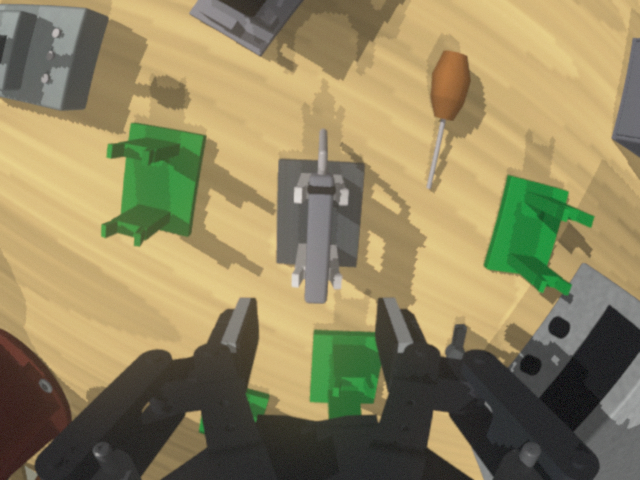

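The probe handle runs from (321,175) at the nose end to (316,302) at the tail, between the aluminium forks, with the nose wire up to (323,130). The green look-alikes are clear of the fingers' path.

Run:
```python
from h import *
A=onz('wrist',321,176,78);B=onz('wrist',316,302,78);d=A-B;m=(A+B)/2;yaw=np.degrees(np.arctan2(d[1],d[0]))
print(A,B,m,np.linalg.norm(d),yaw)
# wire column check, edges of handle rows by intensity
w=cv2.imread('pics/w13.png').astype(int).mean(2)
for r in (205,230,255,280): print(r,w[r,296:342].round().astype(int).tolist())
rel(((m[0],m[1],120),yaw,90),((m[0],m[1],69),yaw,90))
```

```text
[ 472.   -267.72   78.  ] [ 392.44 -304.94   78.  ] [ 432.22 -286.33   78.  ] 87.83556039988812 25.068393665705344
205 [101, 99, 95, 89, 90, 90, 92, 92, 92, 91, 91, 97, 115, 134, 139, 139, 137, 135, 136, 136, 135, 135, 133, 133, 132, 133, 132, 132, 132, 134, 130, 133, 128, 119, 107, 94, 82, 73, 68, 66, 67, 68, 84, 108, 123, 128]
230 [99, 98, 92, 90, 89, 92, 94, 90, 88, 87, 95, 119, 137, 141, 139, 141, 137, 137, 136, 134, 133, 135, 135, 136, 134, 132, 133, 131, 134, 131, 133, 127, 115, 100, 91, 86, 88, 89, 90, 85, 85, 92, 95, 97, 98, 97]
255 [124, 136, 146, 144, 144, 145, 144, 145, 146, 143, 137, 138, 141, 140, 137, 139, 138, 139, 138, 137, 134, 138, 133, 136, 133, 134, 133, 134, 132, 129, 122, 111, 100, 104, 131, 143, 146, 146, 145, 145, 138, 120, 92, 78, 77, 76]
280 [213, 206, 178, 136, 115, 121, 146, 172, 173, 151, 141, 143, 143, 140, 141, 138, 138, 141, 138, 138, 137, 137, 136, 139, 136, 135, 134, 134, 129, 116, 107, 105, 132, 138, 124, 110, 108, 124, 152, 180, 187, 187, 186, 188, 189, 188]
t 25.95 pos [ 430.58 -287.2   173.18] q [-41.27   3.59 109.87  -0.4   67.04  21.78] open 51.2 F [-0.17  0.6  -0.85] g 0.0
shift [2.4, 0.3, 64.2] turn [-0.006, 0.009, 0.036]
shift [-0.0, 0.0, 51.0] turn [0.0, 0.0, 0.0]
```

Request:
{"fn": "jog_arm", "kwargs": {"motion": [[[2,0,40],[-0.006,0.009,0.036],0.2],[[2,0,80],[-0.006,0.009,0.036],0.2],[[2,0,100],[-0.006,0.009,0.036],0.2],[[2,0,115],[-0.006,0.009,0.036],0.2],[[2,0,115],[-0.006,0.009,0.036],0.2],[[2,0,115],[-0.006,0.009,0.036],0.2],[[2,0,115],[-0.006,0.009,0.036],0.2]]}}

```text
time_s: 26.65
position: [432.1, -288.0, 59.7]
orientation: [[0.906, 0.422, 0.002], [0.422, -0.906, -0.003], [0.001, 0.003, -1.0]]
ft_force: [0.6, -0.0, 0.8]
opening: 50.9
grasp_force: 0.0
```

Request:
{"fn": "jog_arm", "kwargs": {"motion": [[[0,0,0],[0,0,0],-1],[[0,0,0],[0,0,0],-1],[[0,0,0],[0,0,0],-1],[[0,0,0],[0,0,0],-1],[[0,0,0],[0,0,0],-1],[[0,0,0],[0,0,0],-1],[[0,0,0],[0,0,0],-1]], "squeeze": 60}}

```text
time_s: 27.35
position: [431.8, -288.3, 59.3]
orientation: [[0.907, 0.422, 0.001], [0.422, -0.907, -0.002], [0.001, 0.002, -1.0]]
ft_force: [-0.3, -0.7, 5.2]
opening: 15.1
grasp_force: 59.2
```

Run:
```python
from h import *
rel(); print(np.array(get_state()['orientation']).tolist())
```

```text
t 27.35 pos [ 431.76 -288.27   59.26] q [-41.46  13.01 113.54  -0.03  53.31  23.62] open 15.1 F [-0.27 -0.69  5.18] g 59.2
[[0.9068002783051926, 0.42155809110021436, 0.0014251644005981903], [0.4215602000865171, -0.9067984844287375, -0.001872522566092403], [0.0005029598800202701, 0.002298796573937753, -0.9999972312790025]]
```

Request:
{"fn": "jog_arm", "kwargs": {"motion": [[[0,0,-10],[0,0,0],-1],[[0,0,-30],[0,0,0],-1],[[0,0,-70],[0,0,0],-1],[[0,0,-110],[0,0,0],-1],[[0,0,-110],[0,0,0],-1],[[0,0,-110],[0,0,0],-1]]}}

```text
time_s: 27.95
position: [431.4, -287.9, 169.5]
orientation: [[0.907, 0.422, 0.002], [0.422, -0.907, -0.002], [0.001, 0.003, -1.0]]
ft_force: [-0.7, 0.9, -0.4]
opening: 14.9
grasp_force: 58.6
```

Run:
```python
from h import *
rel(); w=shot('wrist','w14.png'); print(np.array(get_state()['orientation']).tolist())
s=get_state();R=np.array(s['orientation']);p=np.array(s['position'])
m=p-11*R[:,2]; tip=m+70*R[:,0]+54*R[:,2]; print('tip',tip,'px',proj('wrist',tip),'end',proj('wrist',m+45*R[:,0]-9*R[:,2]))
g=w.astype(int).mean(2)
print('contrast rows');[print(r,g[r,296:342].round().astype(int).tolist()) for r in range(90,330,20)]
```

```text
t 27.95 pos [ 431.43 -287.92  169.5 ] q [-41.46   3.54 110.35  -0.03  65.94  23.62] open 14.9 F [-0.71  0.9  -0.42] g 58.6
[[0.9067632910151443, 0.4216392613288441, -0.0008169292821137303], [0.4216394302154204, -0.9067635796650863, 3.847823833931708e-05], [-0.0007245377841920847, -0.0003793402510657743, -0.9999996655729307]]
tip [ 493.88 -257.52  124.71] px [318.1  143.37] end [318.91 232.81]
contrast rows
90 [183, 180, 181, 181, 183, 181, 179, 182, 179, 177, 171, 161, 158, 157, 158, 159, 160, 160, 160, 157, 158, 157, 157, 159, 155, 156, 156, 157, 156, 164, 173, 179, 181, 182, 180, 183, 183, 185, 184, 184, 183, 183, 184, 184, 182, 183]
110 [148, 148, 146, 146, 147, 153, 160, 166, 166, 167, 168, 161, 154, 147, 148, 150, 153, 150, 156, 153, 153, 153, 153, 154, 152, 155, 155, 155, 156, 157, 161, 168, 174, 174, 167, 160, 155, 158, 155, 158, 162, 170, 176, 178, 180, 179]
130 [160, 151, 152, 151, 151, 151, 150, 150, 151, 150, 149, 148, 151, 150, 147, 151, 149, 148, 150, 151, 149, 148, 149, 151, 150, 150, 150, 151, 151, 151, 152, 151, 150, 151, 150, 149, 151, 151, 157, 169, 172, 174, 176, 1
[... 1302 characters left out ...]
6, 56, 54]
270 [130, 130, 129, 126, 126, 122, 123, 121, 121, 121, 120, 119, 117, 122, 118, 117, 120, 118, 118, 117, 119, 116, 117, 117, 116, 116, 117, 112, 116, 112, 115, 117, 115, 114, 114, 112, 111, 106, 101, 93, 85, 83, 79, 86, 105, 117]
290 [143, 143, 137, 141, 138, 141, 140, 137, 141, 138, 136, 139, 139, 136, 138, 135, 138, 136, 134, 137, 133, 136, 137, 135, 133, 132, 132, 133, 134, 135, 135, 132, 130, 128, 124, 116, 116, 117, 109, 102, 97, 89, 98, 139, 177, 188]
310 [131, 141, 143, 139, 140, 141, 140, 135, 137, 140, 137, 138, 133, 136, 136, 136, 137, 134, 135, 136, 135, 135, 134, 133, 134, 134, 133, 134, 134, 133, 133, 129, 133, 133, 129, 129, 122, 115, 106, 98, 92, 84, 75, 60, 66, 86]
```

Run:
```python
from h import *
s=shot('scene','s15.png'); g=s.astype(int)
for n,M,h,r,hl in (('a',(601,-158.6,48),(.99,-.139,0),25,50),('b',(591.5,172.7,48),(.994,-.11,0),21,46)):
    M=np.array(M);h=np.array(h);Y=np.array([-h[1],h[0],0]);Z=np.array([0,0,1.])
    c=M+hl*h; a=np.radians(np.arange(0,360,5)); E=np.array([proj('scene',c+r*(np.cos(t)*Y+np.sin(t)*Z)) for t in a])
    B=np.array([proj('scene',M-hl*h+r*(np.cos(t)*Y+np.sin(t)*Z)) for t in a])
    print(n,'pred disc bbox',E.min(0),E.max(0),'foot bbox',B.min(0),'stud tip',proj('scene',M+(hl+16)*h),'studmid top',proj('scene',M+(hl+8)*h+6*Z))
    x0,y0=(np.minimum(E.min(0),B.min(0))-12).astype(int);x1,y1=(E.max(0)+12).astype(int)
    sub=g[y0:y1,x0:x1];m=((sub.min(2)>105)&(sub.max(2)-sub.min(2)<40)).astype(np.uint8)
    k,l,st,ce=cv2.connectedComponentsWithStats(m);i=1+np.argmax(st[1:,4]);q=st[i];print('white bbox',q[0]+x0,q[1]+y0,q[0]+q[2]+x0,q[1]+q[3]+y0,q[4])
    d=(sub.max(2)<55).astype(np.uint8);k,l,st,ce=cv2.connectedComponentsWithStats(d);i=1+np.argmax(st[1:,4]);q=st[i];print('dark bbox',q[0]+x0,q[1]+y0,q[0]+q[2]+x0,q[1]+q[3]+y0,q[4])
    hs=cv2.cvtColor(s[y0:y1,x0:x1],cv2.COLOR_RGB2HSV);o=cv2.inRange(hs,(12,140,80),(28,255,255));ys,xs=np.nonzero(o);print('brass bbox',xs.min()+x0,ys.min()+y0,xs.max()+x0,ys.max()+y0)
```

```text
a pred disc bbox [316.71 338.97] [344.81 361.06] foot bbox [301.66 301.83] stud tip [333.77 356.9 ] studmid top [332.37 350.95]
white bbox 321 342 343 359 182
dark bbox 305 304 339 348 872
brass bbox 327 350 340 372
b pred disc bbox [470.78 285.18] [489.35 302.33] foot bbox [446.4  259.53] stud tip [484.84 298.78] studmid top [483.02 293.91]
white bbox 451 288 464 299 78
dark bbox 448 262 481 295 540
brass bbox 475 294 489 313
```

Run:
```python
from h import *; from fk import *
rel(((590,-157,150),-8,90),((590,-157,114),-8,90));show('u',sols((590,-157,150),ori(-8,90)))
```

```text
t 28.05 pos [ 429.86 -286.56  166.67] q [-41.46   3.69 110.53  -0.04  65.94  23.62] open 14.9 F [ 0.3   0.32 -2.03] g 58.6
shift [199.9, -49.9, 27.5] turn [-0.002, 0.002, 0.575]
shift [-0.0, -0.0, 36.0] turn [0.0, 0.0, 0.0]
u [-21, 17, 99, 0, 65, 77]
```

Request:
{"fn": "jog_arm", "kwargs": {"motion": [[[0,0,-20],[0,0,0],-1],[[200,-50,0],[-0.002,0.002,0.575],-1],[[200,-50,0],[-0.002,0.002,0.575],-1],[[200,-50,0],[-0.002,0.002,0.575],-1],[[200,-50,0],[-0.002,0.002,0.575],-1],[[200,-50,0],[-0.002,0.002,0.575],-1],[[200,-50,0],[-0.002,0.002,0.575],-1],[[200,-50,27],[-0.002,0.002,0.575],-1],[[200,-50,27],[-0.002,0.002,0.575],-1],[[200,-50,27],[-0.002,0.002,0.575],-1],[[200,-50,27],[-0.002,0.002,0.575],-1]]}}

```text
time_s: 29.15
position: [590.9, -158.6, 141.5]
orientation: [[0.99, -0.14, 0.002], [-0.14, -0.99, -0.002], [0.003, 0.002, -1.0]]
ft_force: [-0.2, -0.3, -0.8]
opening: 15.3
grasp_force: 58.6
```

Run:
```python
from h import *
rel(((590,-157,114),-8,90)); w=shot('wrist','w16.png'); s=get_state();R=np.array(s['orientation']);p=np.array(s['position'])
m=p-11*R[:,2]; tip=m+69*R[:,0]+54*R[:,2]
print('tip',tip,proj('wrist',tip),'stud mid top',proj('wrist',(658.3,-166.6,54)),'stud tip',proj('wrist',(666.5,-167.8,50)),'blockfront',proj('wrist',(655,-166,40)))
x0,y0,x1,y1=250,60,390,260
hs=cv2.cvtColor(w[y0:y1,x0:x1],cv2.COLOR_RGB2HSV);o=cv2.inRange(hs,(12,150,80),(28,255,255))
for r in range(0,200,5):
    xs=np.nonzero(o[r])[0]
    if len(xs): print(r+y0,xs.min()+x0,xs.max()+x0,len(xs),end='; ')
print()
g=w.astype(int)
for r in range(100,230,8): print(r,[ '%d/%d'%(g[r,c].mean(),g[r,c,0]-g[r,c,2]) for c in range(294,346,3)])
```

```text
t 29.15 pos [ 590.92 -158.56  141.47] q [-21.55  16.38  98.76  -0.09  64.69  76.55] open 15.3 F [-0.17 -0.33 -0.78] g 58.6
shift [-1.2, -1.5, 38.5] turn [0.002, -0.003, -0.001]
tip [ 659.85 -168.4    99.3 ] [317.61 144.75] stud mid top [314.56 143.29] stud tip [314.64 129.41] blockfront [314.41 147.33]
130 296 318 23; 135 296 315 20; 140 296 309 14; 145 297 308 8; 150 305 306 2; 
100 ['165/82', '164/80', '162/82', '163/81', '163/81', '164/83', '166/81', '185/87', '184/89', '186/87', '186/89', '187/87', '187/87', '186/89', '186/89', '187/90', '188/88', '188/89']
108 ['164/82', '166/81', '166/81', '167/82', '166/83', '165/81', '167/81', '166/81', '167/84', '187/89', '187/90', '187/89', '187/89', '186/90', '187/88', '184/91', '186/88', '187/87']
116 ['159/75', '161/79', '160/77', '161/78', '162/76', '159/79', '162/78', '162/77', '161/78', '158/77', '162/77', '158/80', '158/78', '159/78', '160/78', '160/81', '162/78', '161/79']
124 ['139/7', '135/8', '136/8', '135/8', '136/7', '135/5', '135/9', '131/7', '132/8', '132/6', '133/7', '133/7', '150/4', '155/3', '155/4', '154/3', '152/1', '155
[... 1462 characters left out ...]
 '152/7', '117/6', '99/8', '66/6', '63/8', '63/8', '57/4', '60/7', '58/7', '55/7']
204 ['78/10', '76/8', '75/7', '74/6', '72/8', '176/6', '188/8', '177/8', '149/10', '116/4', '97/6', '61/5', '63/6', '59/4', '59/6', '57/7', '57/8', '53/9']
212 ['73/12', '78/8', '76/9', '72/9', '73/9', '172/7', '201/7', '176/6', '147/7', '117/6', '97/7', '61/6', '55/6', '57/6', '57/6', '53/4', '55/5', '54/8']
220 ['74/11', '74/12', '85/6', '81/2', '84/5', '170/7', '198/6', '177/6', '149/7', '115/5', '94/1', '78/1', '75/3', '67/4', '62/5', '56/5', '53/6', '53/7']
228 ['86/8', '111/1', '101/3', '91/5', '89/2', '91/0', '88/1', '82/1', '86/2', '86/2', '84/3', '84/3', '80/3', '79/1', '78/1', '62/1', '55/7', '51/5']
```

Request:
{"fn": "jog_arm", "kwargs": {"motion": [[[-1,-1,15],[0,0,0],-1],[[-1,-1,30],[0,0,0],-1],[[-1,-1,37],[0,0,0],-1],[[-1,-1,37],[0,0,0],-1],[[-1,-1,37],[0,0,0],-1]]}}

```text
time_s: 29.7
position: [590.2, -156.7, 103.5]
orientation: [[0.99, -0.139, 0.001], [-0.139, -0.99, -0.002], [0.001, 0.002, -1.0]]
ft_force: [-0.6, 0.2, -0.9]
opening: 14.9
grasp_force: 58.6
```

Request:
{"fn": "jog_arm", "kwargs": {"motion": [[[0,0,1],[0,0,0],-1],[[0,0,2],[0,0,0],-1],[[0,0,2],[0,0,0],-1]]}}

```text
time_s: 30.0
position: [590.7, -156.9, 102.4]
orientation: [[0.99, -0.139, 0.003], [-0.139, -0.99, -0.003], [0.003, 0.002, -1.0]]
ft_force: [0.3, -0.2, -0.5]
opening: 15.2
grasp_force: 58.6
```

Request:
{"fn": "jog_arm", "kwargs": {"motion": [[[0,0,1],[0,0,0],-1],[[0,0,2],[0,0,0],-1],[[0,0,2],[0,0,0],-1]]}}

```text
time_s: 30.3
position: [590.4, -156.8, 100.0]
orientation: [[0.99, -0.139, 0.002], [-0.139, -0.99, -0.002], [0.002, 0.002, -1.0]]
ft_force: [0.2, 0.2, -0.1]
opening: 15.1
grasp_force: 58.6
```

Request:
{"fn": "jog_arm", "kwargs": {"motion": [[[0,0,1],[0,0,0],-1],[[0,0,1],[0,0,0],-1],[[0,0,1],[0,0,0],-1]]}}

```text
time_s: 30.6
position: [590.5, -156.8, 99.1]
orientation: [[0.99, -0.139, 0.002], [-0.139, -0.99, -0.002], [0.002, 0.002, -1.0]]
ft_force: [-0.0, 0.7, -0.9]
opening: 14.8
grasp_force: 58.6
```

Request:
{"fn": "jog_arm", "kwargs": {"motion": [[[0,0,1],[0,0,0],-1],[[0,0,1],[0,0,0],-1],[[0,0,1],[0,0,0],-1]]}}

```text
time_s: 30.9
position: [590.5, -156.8, 98.1]
orientation: [[0.99, -0.139, 0.002], [-0.139, -0.99, -0.002], [0.003, 0.002, -1.0]]
ft_force: [-0.4, -0.1, -0.2]
opening: 15.2
grasp_force: 58.6
```

Request:
{"fn": "jog_arm", "kwargs": {"motion": [[[0,0,1],[0,0,0],-1],[[0,0,1],[0,0,0],-1],[[0,0,1],[0,0,0],-1]]}}

```text
time_s: 31.2
position: [590.7, -156.9, 97.4]
orientation: [[0.99, -0.139, 0.003], [-0.139, -0.99, -0.002], [0.003, 0.002, -1.0]]
ft_force: [-0.5, 1.1, 1.6]
opening: 15.6
grasp_force: 58.8
```

Request:
{"fn": "jog_arm", "kwargs": {"motion": [[[0,0,1],[0,0,0],-1],[[0,0,1],[0,0,0],-1],[[0,0,1],[0,0,0],-1]]}}

```text
time_s: 31.5
position: [591.0, -157.0, 96.7]
orientation: [[0.99, -0.139, 0.003], [-0.139, -0.99, -0.003], [0.004, 0.002, -1.0]]
ft_force: [-1.7, -0.2, 3.5]
opening: 15.3
grasp_force: 59.1
```

Request:
{"fn": "jog_arm", "kwargs": {"motion": [[[0,0,0],[0,0,0],-1],[[0,0,0],[0,0,0],-1],[[0,0,0],[0,0,0],-1],[[0,0,0],[0,0,0],-1],[[0,0,0],[0,0,0],-1],[[0,0,0],[0,0,0],-1],[[0,0,0],[0,0,0],-1],[[0,0,0],[0,0,0],-1],[[0,0,0],[0,0,0],-1],[[0,0,0],[0,0,0],-1],[[0,0,0],[0,0,0],-1],[[0,0,0],[0,0,0],-1]]}}

```text
time_s: 32.7
position: [590.8, -157.0, 96.3]
orientation: [[0.99, -0.139, 0.003], [-0.139, -0.99, -0.003], [0.003, 0.002, -1.0]]
ft_force: [-1.2, -0.1, 4.2]
opening: 14.9
grasp_force: 59.3
```

Run:
```python
from h import *; from fk import *
s=get_state();R=np.array(s['orientation']);p=np.array(s['position']);m=p-11*R[:,2];print('tip',m+70*R[:,0]+54*R[:,2]);w=shot('wrist','w17.png')
g=w.astype(int)
for r in range(100,200,6): print(r,[ '%d/%d'%(g[r,c].mean(),g[r,c,0]-g[r,c,2]) for c in range(285,351,3)])
x,y=645.5-69*.994,167+69*.11
rel(((x,y,150),-6.3,90),((x,y,114),-6.3,90));print(x,y)
```

```text
tip [ 660.26 -166.86   53.57]
100 ['164/81', '163/82', '165/85', '168/82', '168/83', '168/83', '167/82', '167/83', '166/86', '168/86', '169/85', '168/86', '186/89', '190/88', '191/89', '192/87', '192/88', '192/88', '190/89', '190/89', '189/90', '191/88']
106 ['170/84', '170/84', '169/85', '167/84', '168/85', '169/85', '170/86', '169/84', '169/84', '170/83', '169/85', '167/83', '167/87', '180/91', '190/89', '190/89', '190/90', '189/88', '191/89', '190/87', '189/88', '188/90']
112 ['171/84', '168/85', '170/83', '170/82', '169/83', '170/83', '168/83', '166/85', '168/84', '168/80', '168/82', '169/81', '168/83', '170/82', '166/81', '168/83', '166/81', '164/82', '168/84', '166/83', '169/84', '172/83']
118 ['136/6', '140/7', '137/7', '137/6', '139/8', '137/9', '137/6', '135/7', '138/7', '137/7', '135/8', '135/4', '136/10', '137/8', '135/7', '134/9', '137/9', '149/6', '149/7', '148/4', '148/5', '148/8']
124 ['140/5', '141/4', '140/6', '138/5', '138/5', '140/6', '138/4', '137/5', '136/5', '141/5', '136/6', '139/6', '138/4', '132/4', '134/4', '133/7', '140/5', '157/4', '156/1', '156/0', '156/2
[... 2086 characters left out ...]
', '176/9', '167/9', '164/10', '156/9', '148/10', '140/8', '132/10']
190 ['243/2', '245/1', '246/2', '244/2', '242/3', '239/3', '233/5', '225/7', '200/9', '211/6', '185/9', '157/7', '125/7', '110/9', '181/9', '176/9', '166/8', '162/7', '156/8', '148/7', '140/8', '133/8']
196 ['86/8', '84/9', '84/10', '87/10', '85/8', '93/8', '90/7', '91/7', '190/8', '209/7', '182/6', '157/6', '123/5', '104/5', '81/4', '74/7', '68/7', '65/5', '60/7', '66/7', '61/5', '61/7']
t 32.75 pos [ 590.82 -157.     96.33] q [-21.42  19.58 100.14  -0.09  60.07  76.64] open 15.3 F [-1.28  0.02  4.95] g 59.3
shift [-59.8, -326.3, -43.6] turn [0.002, -0.003, -0.03]
shift [-0.0, 0.0, 36.0] turn [0.0, 0.0, 0.0]
576.914 174.59
```

Request:
{"fn": "jog_arm", "kwargs": {"motion": [[[0,0,-50],[0,0,0],-1],[[0,0,-80],[0,0,0],-1],[[-60,-326,-80],[0.002,-0.003,-0.03],-1],[[-60,-326,-80],[0.002,-0.003,-0.03],-1],[[-60,-326,-80],[0.002,-0.003,-0.03],-1],[[-60,-326,-80],[0.002,-0.003,-0.03],-1],[[-60,-326,-80],[0.002,-0.003,-0.03],-1],[[-60,-326,-80],[0.002,-0.003,-0.03],-1],[[-60,-326,-80],[0.002,-0.003,-0.03],-1],[[-60,-326,-80],[0.002,-0.003,-0.03],-1],[[-60,-326,-20],[0.002,-0.003,-0.03],-1],[[-60,-326,-20],[0.002,-0.003,-0.03],-1]]}}

```text
time_s: 33.95
position: [571.8, 173.1, 109.2]
orientation: [[0.994, -0.109, -0.011], [-0.109, -0.994, -0.003], [-0.011, 0.004, -1.0]]
ft_force: [0.5, -0.4, 0.2]
opening: 15.1
grasp_force: 59.2
```

Request:
{"fn": "jog_arm", "kwargs": {"motion": [[[0,0,0],[0,0,0],-1],[[0,0,0],[0,0,0],-1]]}}

```text
time_s: 34.15
position: [576.6, 173.6, 115.5]
orientation: [[0.994, -0.111, -0.001], [-0.111, -0.994, -0.0], [-0.001, 0.0, -1.0]]
ft_force: [0.5, -0.6, 0.2]
opening: 14.8
grasp_force: 59.0
```

Run:
```python
from h import *
w=shot('wrist','w18.png')
s=get_state();R=np.array(s['orientation']);p=np.array(s['position']);m=p-11*R[:,2];tip=m+70*R[:,0]+54*R[:,2];print('tip',tip,proj('wrist',tip),'stud',proj('wrist',(645.5,167,54)),proj('wrist',(643.5,167,54)))
g=w.astype(int)
for r in range(100,200,5): print(r,[ '%d/%d'%(g[r,c].mean(),g[r,c,0]-g[r,c,2]) for c in range(285,351,3)])
rel(((576.9,174.6,114),-6.3,90))
```

```text
tip [647.03 166.1   73.61] [317.74 142.67] stud [316.24 143.65] [316.66 147.38]
100 ['171/87', '172/86', '172/88', '173/85', '175/86', '176/86', '178/87', '177/87', '178/86', '176/89', '177/88', '180/87', '197/89', '198/87', '197/87', '197/86', '197/89', '196/90', '198/88', '196/87', '195/89', '197/87']
105 ['175/88', '177/87', '177/87', '174/89', '177/85', '174/87', '177/87', '178/85', '176/86', '176/86', '177/86', '177/87', '183/87', '199/85', '197/88', '198/86', '197/88', '198/86', '197/88', '196/88', '198/87', '197/89']
110 ['177/89', '180/86', '176/89', '176/87', '177/87', '177/88', '176/87', '176/87', '177/88', '178/86', '177/86', '177/86', '177/86', '176/88', '177/87', '178/87', '177/87', '179/88', '179/88', '181/85', '181/89', '192/90']
115 ['143/36', '141/34', '144/33', '142/35', '147/38', '145/36', '145/36', '143/36', '140/35', '140/34', '141/33', '139/34', '148/41', '146/43', '150/42', '151/44', '155/43', '158/45', '155/45', '156/48', '156/51', '162/63']
120 ['144/8', '142/8', '143/9', '141/8', '143/8', '143/7', '142/8', '142/8', '142/8', '143/7', '142/6', '142/7', '144/8'
[... 2773 characters left out ...]
, '214/9', '194/9', '199/7', '181/9', '158/7', '124/7', '107/8', '157/12', '171/10', '138/8', '115/6', '101/9', '84/7', '66/9', '60/10']
190 ['76/15', '75/15', '86/12', '90/10', '94/8', '93/7', '91/11', '83/6', '176/7', '208/9', '187/10', '158/7', '123/8', '100/6', '64/11', '65/9', '65/6', '61/10', '63/6', '59/10', '58/10', '59/6']
195 ['76/14', '80/12', '81/12', '86/12', '93/9', '91/9', '87/10', '79/10', '179/7', '172/8', '182/8', '159/7', '126/5', '103/7', '62/7', '61/6', '63/7', '61/8', '61/7', '58/9', '56/10', '57/10']
t 34.2 pos [577.42 173.82 116.55] q [ 10.09  17.23 100.7    0.    62.01 106.43] open 14.6 F [ 0.64 -0.06 -0.04] g 59.0
shift [-0.6, -0.7, 13.5] turn [-0.0, -0.001, -0.001]
```

Request:
{"fn": "jog_arm", "kwargs": {"motion": [[[-1,-1,10],[0,0,0],-1],[[-1,-1,16],[0,0,0],-1],[[-1,-1,17],[0,0,0],-1],[[-1,-1,17],[0,0,0],-1]]}}

```text
time_s: 34.6
position: [575.5, 175.4, 98.2]
orientation: [[0.994, -0.109, -0.001], [-0.109, -0.994, -0.0], [-0.001, 0.0, -1.0]]
ft_force: [-0.4, -0.4, -0.3]
opening: 14.9
grasp_force: 59.1
```

Request:
{"fn": "jog_arm", "kwargs": {"motion": [[[0,0,1],[0,0,0],-1],[[0,0,2],[0,0,0],-1],[[0,0,2],[0,0,0],-1],[[0,0,2],[0,0,0],-1]]}}

```text
time_s: 35.0
position: [575.9, 175.6, 96.9]
orientation: [[0.994, -0.109, 0.0], [-0.109, -0.994, 0.0], [0.0, -0.0, -1.0]]
ft_force: [-0.8, -0.2, 3.9]
opening: 15.0
grasp_force: 59.6
```

Request:
{"fn": "jog_arm", "kwargs": {"motion": [[[0,0,1],[0,0,0],-1],[[0,0,1],[0,0,0],-1],[[0,0,1],[0,0,0],-1]]}}

```text
time_s: 35.3
position: [576.3, 175.6, 95.9]
orientation: [[0.994, -0.109, 0.001], [-0.109, -0.994, 0.0], [0.001, -0.0, -1.0]]
ft_force: [0.1, -0.3, 3.9]
opening: 15.2
grasp_force: 59.8
```

Request:
{"fn": "jog_arm", "kwargs": {"motion": [[[0,0,1],[0,0,0],-1],[[0,0,1],[0,0,0],-1],[[0,0,1],[0,0,0],-1]]}}

```text
time_s: 35.6
position: [576.8, 175.5, 95.3]
orientation: [[0.994, -0.11, 0.002], [-0.11, -0.994, 0.0], [0.002, -0.0, -1.0]]
ft_force: [-1.1, -0.0, 5.4]
opening: 15.1
grasp_force: 59.9
```

Request:
{"fn": "jog_arm", "kwargs": {"motion": [[[0,0,-1],[0,0,0],-1],[[0,0,-1],[0,0,0],-1],[[0,0,-1],[0,0,0],-1],[[0,0,-1],[0,0,0],-1],[[0,0,-1],[0,0,0],-1],[[0,0,-1],[0,0,0],-1],[[0,0,-1],[0,0,0],-1],[[0,0,-1],[0,0,0],-1],[[0,0,-1],[0,0,0],-1],[[0,0,-1],[0,0,0],-1],[[0,0,-1],[0,0,0],-1],[[0,0,-1],[0,0,0],-1]]}}

```text
time_s: 36.8
position: [576.3, 175.6, 95.8]
orientation: [[0.994, -0.109, 0.001], [-0.109, -0.994, 0.0], [0.001, -0.0, -1.0]]
ft_force: [0.3, 0.6, 5.4]
opening: 14.8
grasp_force: 59.9
```

Run:
```python
from h import *
w=shot('wrist','w19.png');g=w.astype(int)
s=get_state();R=np.array(s['orientation']);p=np.array(s['position']);m=p-11*R[:,2];tip=m+70*R[:,0]+54*R[:,2];print('tip',tip,proj('wrist',tip))
for r in range(125,170,6): print(r,[ '%d/%d'%(g[r,c].mean(),g[r,c,0]-g[r,c,2]) for c in range(294,342,3)])
rel(((431.76,-288.27,180.3),24.93,90))
```

```text
tip [645.92 167.92  52.88] [317.72 142.68]
125 ['146/30', '156/126', '158/124', '155/128', '154/128', '166/137', '174/143', '176/144', '166/140', '145/120', '126/95', '110/71', '107/61', '118/71', '155/117', '164/121']
131 ['146/35', '156/131', '157/131', '157/131', '155/133', '170/142', '178/149', '179/144', '163/141', '144/119', '124/95', '104/74', '101/66', '106/78', '117/93', '131/103']
137 ['143/32', '157/129', '156/132', '157/131', '156/131', '171/141', '178/115', '148/33', '119/27', '121/69', '114/81', '102/70', '99/62', '103/76', '109/74', '110/76']
143 ['146/28', '155/129', '156/129', '158/127', '156/131', '177/129', '164/12', '138/13', '116/12', '108/11', '103/57', '101/67', '101/62', '107/74', '108/73', '107/75']
149 ['145/11', '151/74', '150/77', '153/76', '154/95', '178/119', '164/11', '138/9', '112/11', '107/11', '105/51', '101/65', '106/52', '117/43', '116/47', '118/48']
155 ['161/13', '157/12', '156/12', '155/12', '146/17', '147/20', '163/9', '139/10', '114/11', '107/10', '111/22', '110/36', '119/21', '119/11', '120/8', '121/8']
161 ['225/7', '224/8', '222/7', '206/12', '198/8', '192/10', '161/7', '139/8', '112/9', '107/8', '112/10', '117/8', '112/9', '100/10', '95/12', '95/12']
167 ['245/2', '245/2', '245/1', '245/2', '241/3', '227/7', '161/8', '139/8', '114/10', '109/9', '135/9', '188/9', '182/9', '172/10', '162/10', '153/9']
t 36.85 pos [576.29 175.57  95.79] q [ 10.27  18.74 101.32  -0.    59.87 106.55] open 15.0 F [-0.76 -1.2   5.29] g 59.9
shift [-92.8, 476.8, -73.8] turn [-0.0, -0.001, -0.545]
```

Request:
{"fn": "jog_arm", "kwargs": {"motion": [[[0,0,-50],[0,0,0],-1],[[0,0,-95],[0,0,0],-1],[[-93,477,-95],[0,-0.001,-0.545],-1],[[-93,477,-95],[0,-0.001,-0.545],-1],[[-93,477,-95],[0,-0.001,-0.545],-1],[[-93,477,-95],[0,-0.001,-0.545],-1],[[-93,477,-95],[0,-0.001,-0.545],-1],[[-93,477,-95],[0,-0.001,-0.545],-1],[[-93,477,-95],[0,-0.001,-0.545],-1],[[-93,477,-95],[0,-0.001,-0.545],-1],[[-93,477,-95],[0,-0.001,-0.545],-1],[[-93,477,-95],[0,-0.001,-0.545],-1]]}}

```text
time_s: 38.05
position: [429.0, -289.8, 188.9]
orientation: [[0.907, 0.421, -0.003], [0.421, -0.907, 0.002], [-0.002, -0.003, -1.0]]
ft_force: [0.9, 0.5, -0.3]
opening: 14.9
grasp_force: 59.0
```

Request:
{"fn": "jog_arm", "kwargs": {"motion": [[[0,0,0],[0,0,0],-1],[[0,0,0],[0,0,0],-1],[[0,0,0],[0,0,0],-1],[[0,0,0],[0,0,0],-1]]}}

```text
time_s: 38.45
position: [431.0, -286.8, 189.7]
orientation: [[0.906, 0.423, -0.002], [0.423, -0.906, 0.001], [-0.002, -0.002, -1.0]]
ft_force: [0.7, 0.3, -1.2]
opening: 15.0
grasp_force: 59.0
```

Run:
```python
from h import *
rel(((431.76,-288.27,110),24.93,90));
```

```text
t 38.45 pos [ 431.05 -286.82  189.67] q [-41.39   2.25 109.35  -0.05  68.55  23.58] open 15.0 F [ 0.7   0.28 -1.17] g 59.0
shift [0.2, 1.8, 90.7] turn [-0.002, 0.002, 0.002]
```

Request:
{"fn": "jog_arm", "kwargs": {"motion": [[[0,2,40],[-0.002,0.002,0.002],-1],[[0,2,80],[-0.002,0.002,0.002],-1],[[0,2,90],[-0.002,0.002,0.002],-1],[[0,2,90],[-0.002,0.002,0.002],-1],[[0,2,90],[-0.002,0.002,0.002],-1]]}}

```text
time_s: 38.95
position: [432.8, -290.5, 101.8]
orientation: [[0.907, 0.421, 0.003], [0.421, -0.907, -0.003], [0.002, 0.003, -1.0]]
ft_force: [-0.6, -1.0, -0.3]
opening: 14.8
grasp_force: 59.0
```

Run:
```python
from h import *
rel(((431.76,-288.27,71.3),24.93,90));
```

```text
t 38.95 pos [ 432.84 -290.5   101.77] q [-41.59   9.22 112.42   0.    58.15  23.53] open 14.8 F [-0.61 -1.03 -0.33] g 59.0
shift [-0.1, -2.6, 41.5] turn [0.003, -0.002, -0.001]
```

Request:
{"fn": "jog_arm", "kwargs": {"motion": [[[0,-1,15],[0,0,0],-1],[[0,-1,15],[0,0,0],-1],[[0,-1,15],[0,0,0],-1],[[0,-1,15],[0,0,0],-1],[[0,-1,15],[0,0,0],-1]]}}

```text
time_s: 39.45
position: [432.0, -290.0, 86.6]
orientation: [[0.908, 0.42, 0.003], [0.42, -0.908, -0.003], [0.001, 0.004, -1.0]]
ft_force: [0.4, -0.3, -1.3]
opening: 15.1
grasp_force: 59.0
```

Run:
```python
from h import *
rel(((431.76,-288.27,71.3),24.93,90));
```

```text
t 39.45 pos [ 431.95 -290.03   86.59] q [-41.61  10.47 112.92  -0.    56.38  23.57] open 15.1 F [ 0.38 -0.29 -1.27] g 59.0
shift [0.5, -1.8, 26.3] turn [0.004, -0.001, -0.002]
```

Request:
{"fn": "jog_arm", "kwargs": {"motion": [[[0,-2,0],[0.003,0,0],-1],[[0,-2,8],[0.003,0,0],-1],[[0,-2,16],[0.003,0,0],-1],[[0,-2,22],[0.003,0,0],-1],[[0,-2,26],[0.003,0,0],-1],[[0,-2,26],[0.003,0,0],-1],[[0,-2,26],[0.003,0,0],-1]]}}

```text
time_s: 40.15
position: [430.3, -287.5, 59.3]
orientation: [[0.908, 0.42, -0.001], [0.42, -0.908, 0.002], [0.0, -0.002, -1.0]]
ft_force: [-2.0, 2.0, 2.5]
opening: 15.3
grasp_force: 59.4
```

Request:
{"fn": "jog_arm", "kwargs": {"motion": [[[0,0,1],[0,0,0],-1],[[0,0,1],[0,0,0],-1]]}}

```text
time_s: 40.35
position: [430.3, -287.5, 59.3]
orientation: [[0.908, 0.42, -0.001], [0.42, -0.908, 0.002], [-0.0, -0.003, -1.0]]
ft_force: [-3.9, 4.2, 9.1]
opening: 15.1
grasp_force: 60.5
```

Seated at the same height as it was taken (59.3). I'll release to the earlier opening, lift off, and look.

Request:
{"fn": "jog_arm", "kwargs": {"motion": [[[0,0,0],[0,0,0],-0.4],[[0,0,0],[0,0,0],0],[[0,0,0],[0,0,0],0.2],[[0,0,0],[0,0,0],0.2],[[0,0,0],[0,0,0],0.2],[[0,0,0],[0,0,0],0.2],[[0,0,0],[0,0,0],0.2]]}}

```text
time_s: 41.05
position: [430.4, -287.6, 58.3]
orientation: [[0.908, 0.42, -0.0], [0.42, -0.908, 0.002], [0.001, -0.001, -1.0]]
ft_force: [-0.5, 0.4, 0.4]
opening: 51.5
grasp_force: 0.0
```

Request:
{"fn": "jog_arm", "kwargs": {"motion": [[[0,0,-20],[0,0,0],0.2],[[0,0,-60],[0,0,0],0.2],[[0,0,-110],[0,0,0],0.2],[[0,0,-130],[0,0,0],0.2],[[0,0,-130],[0,0,0],0.2],[[0,0,-130],[0,0,0],0.2],[[0,0,-130],[0,0,0],0.2]]}}

```text
time_s: 41.75
position: [429.3, -286.8, 186.2]
orientation: [[0.908, 0.42, -0.003], [0.42, -0.908, 0.004], [-0.001, -0.005, -1.0]]
ft_force: [-0.2, 0.9, -1.3]
opening: 51.1
grasp_force: 0.0
```

Run:
```python
from h import *
t0=cv2.imread('pics/top0.png')[:,:,::-1]; s0=cv2.imread('pics/scene0.png')[:,:,::-1]
w=shot('wrist','w20.png');s1=shot('scene','s20.png')
# probe in scene: diff with start picture around rest
d=np.abs(s1.astype(int)-s0).mean(2)[265:345,195:265];print('scene rest diff mean/max',d.mean(),d.max(),(d>40).sum())
P0=np.array([[472,-267.7,78],[392.4,-304.9,78]]);print('orig ends',[proj('wrist',p) for p in P0])
g=w.astype(int).mean(2);a,b=[proj('wrist',p) for p in P0]
for f in (.2,.4,.6,.8):
    c=a+(b-a)*f;r=int(round(c[1]));k=int(round(c[0]));print(r,k,g[r,k-20:k+21].round().astype(int).tolist())
r0=int(a[1]);print('nose col',g[r0-20:r0+20,int(a[0])].astype(int).tolist());r1=int(b[1]);print('tail col',g[r1-20:r1+20,int(b[0])].astype(int).tolist())
# toggle now & target pose beyond it
rel(((545,49,200),8,90))
m=(s1[190:260,330:430].max(2)<45);ys,xs=np.nonzero(m);print('dark in toggle area',len(xs),xs.mean()+330 if len(xs) else 0,ys.mean()+190 if len(xs) else 0)
print(proj('scene',(498,43,134)))
```

```text
scene rest diff mean/max 8.091666666666667 55.333333333333336 6
orig ends [array([319.46, 172.52]), array([319.61, 293.7 ])]
197 319 [213, 210, 185, 133, 103, 94, 94, 92, 106, 124, 136, 138, 138, 139, 135, 137, 135, 134, 135, 133, 133, 129, 131, 132, 131, 131, 129, 130, 124, 113, 101, 86, 76, 70, 69, 77, 88, 100, 131, 173, 188]
221 320 [95, 90, 90, 89, 89, 88, 91, 101, 119, 134, 138, 138, 136, 135, 136, 135, 137, 134, 132, 135, 134, 134, 134, 132, 131, 131, 127, 123, 110, 97, 86, 86, 86, 87, 89, 86, 89, 92, 96, 95, 98]
245 320 [128, 141, 147, 146, 144, 142, 146, 144, 137, 137, 139, 138, 138, 141, 138, 134, 136, 135, 137, 135, 135, 136, 130, 131, 134, 133, 133, 121, 107, 96, 103, 127, 143, 150, 147, 146, 147, 135, 106, 83, 79]
269 320 [208, 187, 143, 112, 110, 116, 131, 140, 136, 139, 141, 139, 142, 140, 135, 139, 139, 138, 137, 136, 137, 135, 133, 136, 134, 132, 131, 121, 108, 100, 113, 121, 115, 109, 111, 138, 172, 180, 182, 184, 183]
nose col [180, 174, 167, 167, 167, 168, 169, 167, 170, 169, 170, 171, 168, 168, 169, 160, 150, 148, 148, 142, 131, 113, 116, 126, 129, 134, 133, 132, 132, 132, 129, 115, 79, 65, 64, 63, 63, 60, 78, 112]
tail col [134, 135, 137, 136, 136, 135, 137, 135, 137, 136, 136, 138, 137, 136, 136, 139, 136, 139, 135, 139, 136, 130, 134, 155, 166, 170, 170, 169, 170, 171, 174, 173, 174, 177, 177, 177, 177, 179, 178, 179]
t 41.85 pos [ 429.25 -286.76  185.98] q [-41.58   2.4  109.62   0.07  68.3   23.57] open 51.4 F [-0.62  1.07 -0.41] g 0.0
shift [246.0, -256.1, -1.9] turn [-0.005, 0.002, 0.294]
dark in toggle area 275 407.7781818181818 243.65454545454546
[392.56 236.58]
```

Request:
{"fn": "jog_arm", "kwargs": {"motion": [[[246,-256,-20],[-0.005,0.002,0.294],-1],[[246,-256,-20],[-0.005,0.002,0.294],-1],[[246,-256,-20],[-0.005,0.002,0.294],-1],[[246,-256,-20],[-0.005,0.002,0.294],-1],[[246,-256,-20],[-0.005,0.002,0.294],-1],[[246,-256,-20],[-0.005,0.002,0.294],-1],[[246,-256,-20],[-0.005,0.002,0.294],-1],[[246,-256,-20],[-0.005,0.002,0.294],-1],[[246,-256,-20],[-0.005,0.002,0.294],-1],[[246,-256,-20],[-0.005,0.002,0.294],-1],[[246,-256,-20],[-0.005,0.002,0.294],-1]]}}

```text
time_s: 42.95
position: [545.4, 46.3, 208.0]
orientation: [[0.991, 0.137, 0.001], [0.137, -0.991, -0.003], [0.001, 0.003, -1.0]]
ft_force: [-0.6, 0.2, 0.4]
opening: 0.2
grasp_force: 0.0
```

Run:
```python
from h import *
rel(((542,49,124),8,90)); w=shot('wrist','w21.png'); s1=shot('scene','s21.png');t=shot('top','t21.png')
for n,im in(('scene',s1),('top',t)):
    b=proj(n,(498,43,134)); x,y=(b+.5).astype(int); sub=im[y-14:y+15,x-14:x+15].max(2)<45; k,l,st,ce=cv2.connectedComponentsWithStats(sub.astype(np.uint8)); print(n,b,[(st[i].tolist(),(ce[i]+[x-14,y-14]).tolist()) for i in range(1,k) if st[i][4]>20])
```

```text
t 42.95 pos [545.45  46.32 207.98] q [ -2.39   4.65 104.72  -0.19  70.54  79.78] open 0.2 F [-0.55  0.17  0.38] g 0.0
shift [-3.1, -3.5, 95.0] turn [0.003, -0.001, -0.002]
scene [392.56 236.58] [([8, 9, 11, 11, 83], [391.9156626506024, 237.2168674698795])]
top [315.67 199.41] []
```

Request:
{"fn": "jog_arm", "kwargs": {"motion": [[[-3,-3,40],[0,0,0],-1],[[-3,-3,80],[0,0,0],-1],[[-3,-3,95],[0,0,0],-1],[[-3,-3,95],[0,0,0],-1],[[-3,-3,95],[0,0,0],-1]]}}

```text
time_s: 43.6
position: [544.1, 49.7, 115.0]
orientation: [[0.99, 0.138, 0.005], [0.138, -0.99, -0.003], [0.004, 0.003, -1.0]]
ft_force: [0.3, -0.4, 0.9]
opening: -0.0
grasp_force: 0.0
```

Request:
{"fn": "jog_arm", "kwargs": {"motion": [[[-10,0,0],[0,0,0],-1],[[-20,0,0],[0,0,0],-1],[[-30,0,0],[0,0,0],-1],[[-40,0,0],[0,0,0],-1],[[-50,0,0],[0,0,0],-1],[[-60,0,0],[0,0,0],-1],[[-70,0,0],[0,0,0],-1],[[-80,0,0],[0,0,0],-1],[[-86,0,0],[0,0,0],-1],[[-90,0,0],[0,0,0],-1],[[-90,0,0],[0,0,0],-1],[[-90,0,0],[0,0,0],-1]]}}

```text
time_s: 44.8
position: [453.7, 37.6, 113.5]
orientation: [[0.99, 0.139, 0.002], [0.139, -0.99, -0.003], [0.002, 0.003, -1.0]]
ft_force: [1.0, 0.1, 0.2]
opening: 0.0
grasp_force: 0.0
```

Request:
{"fn": "jog_arm", "kwargs": {"motion": [[[-2,0,0],[0,0,0],-1],[[-4,0,0],[0,0,0],-1],[[-4,0,0],[0,0,0],-1]]}}

```text
time_s: 45.1
position: [450.2, 37.0, 113.7]
orientation: [[0.99, 0.139, 0.004], [0.139, -0.99, -0.003], [0.003, 0.003, -1.0]]
ft_force: [0.8, -0.0, -0.6]
opening: -0.4
grasp_force: 0.3
```

Request:
{"fn": "jog_arm", "kwargs": {"motion": [[[-2,0,0],[0,0,0],-1],[[-3,0,0],[0,0,0],-1],[[-3,0,0],[0,0,0],-1]]}}

```text
time_s: 45.4
position: [448.0, 36.6, 114.1]
orientation: [[0.99, 0.139, 0.006], [0.139, -0.99, -0.002], [0.005, 0.003, -1.0]]
ft_force: [3.4, 0.9, 0.2]
opening: -0.2
grasp_force: 1.3
```

Request:
{"fn": "jog_arm", "kwargs": {"motion": [[[-2,0,0],[0,0,0],-1],[[-4,0,0],[0,0,0],-1],[[-4,0,0],[0,0,0],-1]]}}

```text
time_s: 45.7
position: [446.9, 36.3, 115.4]
orientation: [[0.99, 0.138, 0.013], [0.138, -0.99, -0.002], [0.012, 0.004, -1.0]]
ft_force: [7.7, 2.4, -0.3]
opening: 0.0
grasp_force: 3.4
```

Request:
{"fn": "jog_arm", "kwargs": {"motion": [[[20,0,0],[0,0,0],-1],[[50,0,0],[0,0,0],-1],[[75,0,-10],[0,0,0],-1],[[75,0,-60],[0,0,0],-1],[[75,0,-110],[0,0,0],-1],[[75,0,-140],[0,0,0],-1],[[75,0,-140],[0,0,0],-1],[[75,0,-140],[0,0,0],-1]]}}

```text
time_s: 46.5
position: [516.4, 46.8, 254.0]
orientation: [[0.99, 0.139, 0.002], [0.139, -0.99, -0.003], [0.002, 0.003, -1.0]]
ft_force: [-0.4, 0.5, -0.7]
opening: -0.1
grasp_force: 0.0
```

Run:
```python
from h import *
rel(); s1=shot('scene','s22.png'); t1=shot('top','t22.png'); w=shot('wrist','w22.png')
s9=cv2.imread('pics/s15.png')[:,:,::-1].astype(int)
b=proj('scene',(425.2,32.8,134.2)); x,y=(b+.5).astype(int); sub=s1[y-14:y+15,x-14:x+15].max(2)<45; k,l,st,ce=cv2.connectedComponentsWithStats(sub.astype(np.uint8)); print(b,[(st[i].tolist(),(ce[i]+[x-14,y-14]).tolist()) for i in range(1,k) if st[i][4]>20])
s0=cv2.imread('pics/scene0.png')[:,:,::-1];sub=s0[y-14:y+15,x-14:x+15].max(2)<45; k,l,st,ce=cv2.connectedComponentsWithStats(sub.astype(np.uint8)); print('start',[(st[i].tolist(),(ce[i]+[x-14,y-14]).tolist()) for i in range(1,k) if st[i][4]>20])
for n,(x0,y0,x1,y1) in dict(a=(295,290,360,385),b=(435,250,500,325)).items():
    d=np.abs(s1.astype(int)-s9).mean(2)[y0:y1,x0:x1];print(n,d.mean(),(d>50).sum())
    q,_=cv2.phaseCorrelate(s9[y0:y1,x0:x1].mean(2),s1[y0:y1,x0:x1].astype(float).mean(2));print(q)
d=np.abs(s1.astype(int)-s0).mean(2)[265:345,195:265];print('rest',d.mean(),(d>50).sum())
```

```text
t 46.5 pos [516.4   46.76 253.97] q [ -2.49  -1.48 105.9   -0.17  75.44  79.56] open -0.1 F [-0.39  0.46 -0.71] g 0.0
[370.17 220.78] [([8, 9, 10, 11, 77], [368.35064935064935, 221.03896103896105])]
start [([10, 9, 10, 11, 86], [370.22093023255815, 220.69767441860466])]
a 9.500134952766532 112
(-0.015890369159926365, -0.16174461290840014)
b 11.433982905982905 76
(-0.31516418623264286, 0.13953958356087526)
rest 9.90392857142857 291
```

```bash
python3 -c "
from workcell import *
print(sign_off())"
```

```text
the job is handed in; nothing more can be done
None
```

I handed the job in at about 46.5 s; no verdict came back, but by my own measurements every step was met. The largest and middle-sized cans lie in their cradles, both studs were touched with the tester on, the probe is back in its rest and the toggle is off. The smallest can was not in the scene.

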